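# Move three samples on round the bench stations

## Task

Three closed amber samples are going round the stations of this lab bench, and each must now move on: the slim bottle from the balance to the magnetic stirrer, the conical flask from the stirrer to the lab jack, and the squat jar from the lab jack to the balance. A station takes only one vessel at a time, standing upright in the middle of its plate; the white tile is free if you need to park one. Keep the vessels upright, set them down gently without dropping or pressing them on, and leave the wash bottle, Petri dish and tube rack where they are.

Things in the scene. Friction and masses are not known exactly. Their poses are not given: they have to be found in the camera images.
- bottle_mid (a point): Slim round bottle of amber glass with a black screw cap, closed. 94 mm high in all: straight body 40 mm across up to 58 mm above its foot, then a shoulder, and the cap, 25 mm across, over the top 20 mm. About 0.12 kg. At the start it stands upright on the balance. This point is on its axis, half-way up (47 mm above its foot); z is its axis, up.
- flask_mid (a point): Conical flask of amber glass with a black rubber stopper, closed. 118 mm high in all: foot 64 mm across, cone narrowing to a straight neck 26 mm across between 66 and 105 mm above the foot, then the stopper, 24 mm across and 13 mm high. About 0.17 kg. At the start it stands upright on the stirrer. This point is on its axis, half-way up (59 mm above its foot); z is its axis, up. It is best held by the neck.
- jar_mid (a point): Squat wide jar of amber glass with a full-width black screw lid, closed. A straight cylinder 54 mm across and 64 mm high, the lid being the top 16 mm. About 0.16 kg. At the start it stands upright on the lab jack. This point is on its axis, half-way up (32 mm above its foot); z is its axis, up.
- balance_top (a point): Laboratory balance, fixed: a low white box 170 mm wide with a sloping display and keys towards the robot and a square steel pan, 124 mm, on top. This point is the middle of the pan's upper face, 75 mm above the bench. The housing reaches from about 137 mm before this point (its -x, towards the robot) to 78 mm behind it; z is up.
- stirrer_top (a point): Magnetic stirrer, fixed: a low white box 130 mm wide, reaching from about 100 mm before this point to 68 mm behind it, with a round, light grey plate, 120 mm across, on top and a black knob on the front (its -x, towards the robot). This point is the middle of the plate's upper face, 56 mm above the bench; z is up.
- jack_top (a point): Lab jack, fixed: two aluminium plates, 120 by 100 mm, with crossed scissor arms between them and a black hand knob on the front (its -x). This point is the middle of the upper plate's upper face, 72 mm above the bench; z is up.
- tile_top (a point): White glazed tile, 140 by 140 mm, 8 mm thick, fixed flat on the bench and bare at the start: a free place. This point is the middle of its upper face, 8 mm above the bench; z is up.
- wash_bottle: Bystander: white plastic wash bottle, loose, 60 mm across and 153 mm high with its bent spout, beyond the stations on the robot's left. Origin at the middle of its underside.
- petri_dish: Bystander: covered, whitish clear Petri dish, loose, 92 mm across and 16 mm high, lying between the robot and the stations. Origin at the middle of its underside.
- tube_rack: Bystander: white rack of capped test tubes, loose, 56 mm deep (x), 190 mm wide (y), 90 mm high, beyond the stations. Origin at the middle of its underside.

How it is judged:
At the end, for the whole second after the job is handed in: The bottle stands on the stirrer's plate, the flask on the lab jack's upper plate and the jar on the balance's pan: each within 15 mm of the middle (horizontally), its foot on the surface (height within 4 mm), within 0.06 rad of upright, at rest (under 10 mm/s and 0.1 rad/s) and free of the fingers (horizontal distance between bottle_mid and stirrer_top below 0.015 m and z of bottle_mid in the frame of stirrer_top between 0.043 and 0.051 m and angle between each of bottle_mid, flask_mid, jar_mid's own z axis and vertical below 0.06 rad and linear speed of each of bottle, flask, jar below 0.01 m/s and angular speed of each of bottle, flask, jar below 0.1 rad/s and contact force between each of bottle, flask, jar and the fingers below 0.1 N and horizontal distance between flask_mid and jack_top below 0.015 m and z of flask_mid in the frame of jack_top between 0.055 and 0.063 m and horizontal distance between jar_mid and balance_top below 0.015 m and z of jar_mid in the frame of balance_top between 0.028 and 0.036 m); the robot touches nothing.
It fails at once if a vessel is tipped more than 30 degrees (angle between any of bottle_mid, flask_mid, jar_mid's own z axis and vertical above 0.52 rad).
It fails at once if the balance, stirrer or lab jack takes a blow or a push of more than 60 N (a vessel pressed on it, or the arm hitting it) (contact force between any of stirrer, jack, balance and anything else above 60 N).
It fails at once if a vessel is dropped: out of the fingers it falls faster than 0.5 m/s (a fall of over 1 cm) ((contact force between bottle and the fingers below 0.1 N and linear speed of bottle above 0.5 m/s) or (contact force between flask and the fingers below 0.1 N and linear speed of flask above 0.5 m/s) or (contact force between jar and the fingers below 0.1 N and linear speed of jar above 0.5 m/s)).
It fails at once if the wash bottle, Petri dish or tube rack is shifted by more than 15 mm (distance of any of wash_bottle, petri_dish, tube_rack from where it was at the start of the episode above 0.015 m).
It also fails if it takes over 128 s, if anything falls off the work surface, if the arm or the gripper's body presses on something with over 40 N, if the wrist force passes 120 N, or if a joint passes its speed limit or range.

## Robot

A 6-joint arm with a two-finger parallel gripper is mounted at the origin on the work surface. World frame = base frame: x ahead of the robot, y to its left, z up, the work surface at z = 0. Lengths are in m, angles in rad, forces in N, time in s.
With the tool pointing down it reaches from about 0.325 to 0.75 m from the base axis. Payload 7.6 kg.
Tool frame: the origin (TCP) lies midway between the tips of the shut fingers; the grasp point (between the pads) lies 19 mm behind it; x points along the fingers, y is the direction in which the jaws open and shut, and the axes are right-handed (so a half turn about x gives the same grasp; the last joint's range is limited). The gripper opens to 85 mm and grips with 20 to 120 N. Pads are 22 mm wide; open, the fingers measure 114 mm over their backs; the gripper's body (76 mm by 85 mm) begins 54 mm behind the grasp point. The pads swing forward as they close: fully open they stand 13 mm farther back than shut.
Start: joints at [1.081, 0.052, 1.401, -0, 1.689, -0.07], TCP at [0.214, 0.479, 0.231] pointing down, gripper open.
Joint ranges: [-2.9, 2.9], [-0.91, 2.17], [0.12, 2.37], [-1.06, 4.2], [0.26, 2.73], [-2.93, 2.93]. Speed limits (rad/s): [2.57, 2.57, 3.01, 3.14, 3.14, 3.14].

## Interface

Orientations are given as a unit quaternion [w, x, y, z].
In Python, from plant import r gives the robot as it stands. The module is installed in compiled form; this text tells all that it offers.
- The arm moves only by the shell command python3 -m crank 'ROWS' [OPENING]. ROWS is JSON, a list of rows, each an object of numbers: "dx", "dy", "dz": the shift along the tool's x, y, z as a fraction of full scale; "rx", "ry", "rz": the turn, a rotation vector about the tool's x, y, z as a fraction of full scale. A call has 1 to 20 rows; each row is the pose to reach, as a shift and turn from the pose measured when the call began, along the tool's axes at that moment, turning the shorter way round; what a row does not reach only later rows make up. Full scale, the value 1, is 400 mm for a shift and pi rad for a turn. A row lasts 1/10 s, in which the tool goes at most 50 mm and 8.59 degrees, less where a joint would pass 70% of its speed; a pose out of reach is approached as far as the arm can. A call with a number of a shift or a turn outside -1 to 1 is refused whole. A call with a gripper value outside its range is refused whole. OPENING is the opening, from 0 (shut) to 1 (fully open), set as the call begins (- or left out, the last holds). The fingers move at their own pace and stop on an object; the grip force is fixed at half the most. Time passes only in rows, so rows that repeat a pose let the fingers close. It gives the time, the measured TCP pose, the force and the opening at its end, in the units of the state.
- r.get_obs(): the state, without advancing time (a new reading comes with each control period).
- r.read_camera(name): name is "side" or "top"; returns a dict with "image" (420x560x3 uint8, blue, green, red), "fovy" (degrees; the focal length in pixels is half the picture's height over the tangent of half this angle, whatever the lens; pixels are square), "cx", "cy" (the principal point, pixels), "k1" (the pictures are not rectified: a ray, as slopes to the right and down, at radius r is drawn at 1 + k1 r^2 times it, then the intrinsics apply), "R" (3x3) and "t" (3): a world point X has camera coordinates R X + t. Camera axes: x right, y down, z forward; pixel columns grow to the right and rows downward; lengths in m; the calibration is good to about 2 mm. A picture is of the moment at which its call begins. There is no depth.
- r.close_job(): hands the job in, once; it reports no verdict.
Trained networks look in the newest picture that a camera, given by its name, has taken for a name from the list of things; names that differ only in an ending like _2 or _b are one class to them, and where a whole thing is asked for, a point or a joint stands for the part that bears it (a point fixed in the world has none). Each returns a list of dicts, best first, with "conf" (0 to 1); they miss things now and then, are a little off and sometimes report something else, mostly with a low value. They report only what shows in the picture. A call takes as long as a camera call.
- r.look_for(camera, thing): "bbox" ([left, top, right, bottom] in pixels, round what is visible of it).
- r.outline_of(camera, thing): "pixels" (420x560 bool, what is visible of it) and "bbox" ([left, top, right, bottom] in pixels, round what is visible of it).
- r.pinpoint(camera, thing): "position" ([row, column] in pixels: a listed point, or the origin of a listed thing).
The state is a dict: "time_s": time; "joints": joint angles; "joint_velocities": joint speeds; "effort": joint torques, N m; "position": TCP position; "tool_rot": TCP orientation; "force": force on the tool from outside, world axes, zero at the start; "wrist_torque": the same for the moment, N m; "gripper_width": finger opening in m.
Only numpy, scipy, OpenCV 4.12 (cv2) and the standard library are available. Lean on these libraries where they do the work, as an engineer would, in place of code of your own. Each camera call takes 0.05 s, during which the arm holds its last target.

## Working session

There is one attempt and no reset: what is moved stays moved. The work goes in short steps, Python scripts to look and compute and a shell command to move; the robot and the scene stay as the last step left them, time stands still between calls to the robot, and variables do not carry over. Pictures are saved under pics/ and viewed, and the job is handed in when it is done.

```bash
ls; mkdir -p pics
cat > h.py <<'E'
import numpy as np, cv2
from plant import r
def K(c):
    f=210/np.tan(np.radians(c['fovy'])/2); return f
def proj(c,X):
    X=np.atleast_2d(X); p=(np.array(c['R'])@X.T).T+np.array(c['t']); s=p[:,:2]/p[:,2:]
    r2=(s**2).sum(1,keepdims=True); s=s*(1+c['k1']*r2); return s*K(c)+[c['cx'],c['cy']]
def ray(c,u,v):
    d=(np.array([u,v])-[c['cx'],c['cy']])/K(c); s=d.copy()
    for _ in range(20): s=d/(1+c['k1']*(s@s))
    R=np.array(c['R']); return -R.T@np.array(c['t']), R.T@np.array([s[0],s[1],1])
def atz(c,u,v,z):
    o,d=ray(c,u,v); return o+d*(z-o[2])/d[2]
E
python3 - <<'E'
from h import *
o=r.get_obs()
for k in o: print(k,np.round(o[k],4))
cs={}
for n in('side','top'):
    c=r.read_camera(n);cs[n]=c
    cv2.imwrite(f'pics/{n}0.png',c['image']); print(n,c['fovy'],c['cx'],c['cy'],c['k1'],-np.array(c['R']).T@c['t'])
    for t,h in [('bottle_mid',.122),('flask_mid',.115),('jar_mid',.104),('balance_top',.075),('stirrer_top',.056),('jack_top',.072),('tile_top',.008),('wash_bottle',0),('petri_dish',0),('tube_rack',0)]:
        L=r.pinpoint(n,t)
        for d in L[:2]: print(n,t,round(d['conf'],2),np.round(d['position'],1))
E
```

```text
pics
time_s 0.0
joints [ 1.0807  0.0528  1.4018  0.      1.6886 -0.0703]
joint_velocities [ 0.0004  0.0005 -0.0003  0.0004 -0.0008 -0.0004]
effort [ 3.00000e-04 -3.81668e+01 -3.60186e+01 -0.00000e+00  6.10000e-03
  1.00000e-04]
position [0.2138 0.4791 0.2305]
tool_rot [ 0.6914  0.1468  0.6917 -0.1479]
force [-0.2032  0.2206 -0.1451]
wrist_torque [ 0.015   0.0071 -0.0077]
gripper_width 0.0853
side 44.030585448139384 285.7541277872147 219.4463722389728 0.02308339994903951 [ 0.41670749 -0.96434955  1.00776109]
side bottle_mid 0.7 [243.1 304.7]
side bottle_mid 0.42 [255.9 306. ]
side flask_mid 0.63 [130.  225.2]
side jar_mid 0.87 [183.  295.9]
side balance_top 0.72 [255.6 306.3]
side stirrer_top 0.72 [147.1 226.4]
side jack_top 0.71 [195.  295.7]
side tile_top 0.86 [374.7 261.1]
side wash_bottle 0.6 [243.  305.8]
side wash_bottle 0.59 [167.6 299.8]
side petri_dish 0.91 [241.1 208.6]
top 53.77619566541184 275.27490701058196 209.47492832134725 -0.021483724948313857 [0.4094634  0.02099513 1.13959729]
top bottle_mid 0.72 [191.9 331.4]
top bottle_mid 0.22 [247.8 117.9]
top flask_mid 0.8 [245.6 117.5]
top flask_mid 0.2 [241.7 127.2]
top jar_mid 0.94 [180.8 235.3]
top jar_mid 0.36 [184.  236.9]
top balance_top 0.88 [189.4 322.1]
top stirrer_top 0.96 [241.  126.6]
top jack_top 0.58 [184.9 237.3]
top tile_top 0.86 [251.7 416.1]
top wash_bottle 0.62 [168.9 161. ]
top petri_dish 0.73 [285.5 260.9]
top tube_rack 0.64 [140.4 263.3]
```

View pics/side0.png

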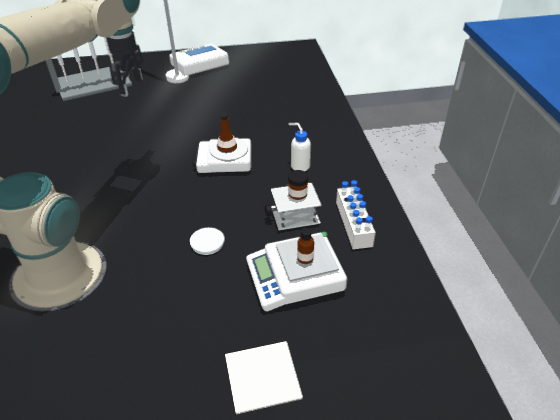

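View pics/top0.png

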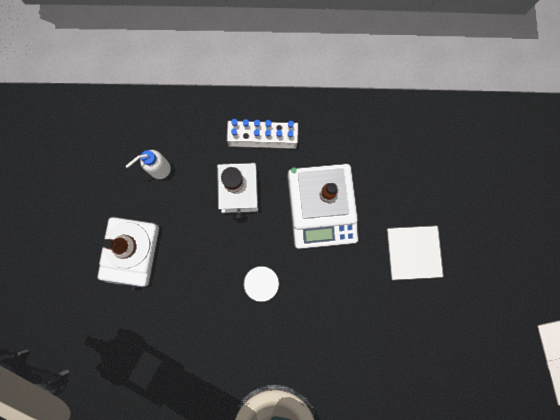

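```bash
cat > m.py <<'E'
from h import *
from scipy.optimize import least_squares
Z=dict(bottle_mid=.122,flask_mid=.115,jar_mid=.104,balance_top=.075,stirrer_top=.056,jack_top=.072,tile_top=.008,wash_bottle=0,petri_dish=0,tube_rack=0)
def measure(names,Z=Z):
    cs={n:r.read_camera(n) for n in('side','top')}
    for t in names:
        s=t+': '
        for n in cs:
            L=r.pinpoint(n,t)
            for d in L[:1]:
                v,u=d['position']; p=atz(cs[n],u,v,Z[t]); s+=f"{n} {d['conf']:.2f} {np.round(p,4)}  "
        print(s)
    return cs
E
python3 -c "
from m import *
measure(Z)"
```

```text
bottle_mid: side 0.71 [0.6212 0.0395 0.122 ]  top 0.72 [ 0.6099 -0.1286  0.122 ]  
flask_mid: side 0.94 [0.4692 0.3918 0.115 ]  top 0.66 [0.4626 0.3888 0.115 ]  
jar_mid: side 0.61 [0.6458 0.1264 0.104 ]  top 0.67 [0.6435 0.1148 0.104 ]  
balance_top: side 0.84 [ 0.6156 -0.1239  0.075 ]  top 0.74 [0.6762 0.3058 0.075 ]  
stirrer_top: side 0.78 [0.4878 0.4094 0.056 ]  top 0.96 [0.4833 0.3905 0.056 ]  
jack_top: side 0.80 [0.6347 0.1192 0.072 ]  top 0.76 [0.6373 0.1166 0.072 ]  
tile_top: side 0.89 [ 0.4644 -0.385   0.008 ]  top 0.95 [ 0.4716 -0.3831  0.008 ]  
wash_bottle: side 0.64 [0.6967 0.3315 0.    ]  top 0.73 [0.6877 0.3278 0.    ]  
petri_dish: side 0.58 [0.3798 0.0499 0.    ]  top 0.91 [0.372  0.0441 0.    ]  
tube_rack: side 0.90 [0.7786 0.0431 0.    ]  top 0.66 [0.7833 0.0374 0.    ]
```

The side view shows the flask at (226,135), jar at (297,187), bottle at (305,247), tile at (262,375). The top view agrees. The pinpoints are noisy, so I'll refine them with silhouettes.

```bash
cat > fit.py <<'E'
from m import *
from scipy.optimize import minimize
P=dict(bottle=[(0,20),(58,20),(70,12.5),(94,12.5)],flask=[(0,32),(66,13),(105,13),(105,12),(118,12)],jar=[(0,27),(64,27)])
H=dict(bottle=47,flask=59,jar=32)
A=np.linspace(0,2*np.pi,40)
def render(c,nm,xy,z0,S=4):
    im=np.zeros((420*S,560*S),np.uint8); rr=[]
    for z,rad in P[nm]:
        rr.append(proj(c,np.c_[xy[0]+rad/1e3*np.cos(A),xy[1]+rad/1e3*np.sin(A),np.full(40,z0+z/1e3)]))
    for a,b in zip(rr[:-1],rr[1:]):
        cv2.fillConvexPoly(im,cv2.convexHull(((np.r_[a,b]+.5)*S*16-8).astype(np.int32)),255,shift=4)
    return cv2.resize(im,(560,420),interpolation=cv2.INTER_AREA)/255.
def fit(nm,xy,z0,cams=('side','top')):
    out=[]
    ms={}
    for n in cams:
        c=r.read_camera(n); L=r.outline_of(n,nm+'_mid')
        best=None
        for d in L:
            b=d['bbox']; q=proj(c,[[xy[0],xy[1],z0+H[nm]/1e3]])[0]
            if abs((b[0]+b[2])/2-q[0])<30 and abs((b[1]+b[3])/2-q[1])<30: best=d;break
        if best is None: print(n,nm,'none');continue
        ms[n]=(c,best['pixels'].astype(float),best['conf'])
    def cost(p,ks): return sum(np.abs(render(ms[k][0],nm,p,z0)-ms[k][1]).sum()/ms[k][1].sum() for k in ks)
    s=f'{nm} '
    for ks in [[k] for k in ms]+[list(ms)]:
        q=minimize(cost,xy,(ks,),method='Nelder-Mead',options=dict(initial_simplex=np.array(xy)+[[0,0],[.012,0],[0,.012]],xatol=1e-4,fatol=1e-4))
        s+=f"{ks} {np.round(q.x,4)} {q.fun:.3f} | "
    print(s); return q.x
E
python3 - <<'E'
from fit import *
fit('bottle',[.612,-.127],.075)
fit('flask',[.463,.39],.056)
fit('jar',[.643,.12],.072)
c=r.read_camera('top')['image']; s=r.read_camera('side')['image']
a=cv2.resize(c[150:300,90:290],None,fx=4,fy=4,interpolation=cv2.INTER_CUBIC);cv2.imwrite('pics/zt1.png',a)
a=cv2.resize(c[150:300,260:460],None,fx=4,fy=4,interpolation=cv2.INTER_CUBIC);cv2.imwrite('pics/zt2.png',a)
a=cv2.resize(s[110:310,180:360],None,fx=3,fy=3,interpolation=cv2.INTER_CUBIC);cv2.imwrite('pics/zs1.png',a)
E
```

```text
bottle ['side'] [ 0.6139 -0.1282] 0.145 | ['top'] [ 0.6137 -0.1296] 0.110 | ['side', 'top'] [ 0.6136 -0.1291] 0.258 | 
flask ['side'] [0.4721 0.3986] 0.074 | ['top'] [0.4705 0.4002] 0.075 | ['side', 'top'] [0.4716 0.4001] 0.164 | 
jar ['side'] [0.6417 0.1161] 0.143 | ['top'] [0.6418 0.1175] 0.124 | ['side', 'top'] [0.641  0.1162] 0.267 |
```

View pics/zt1.png

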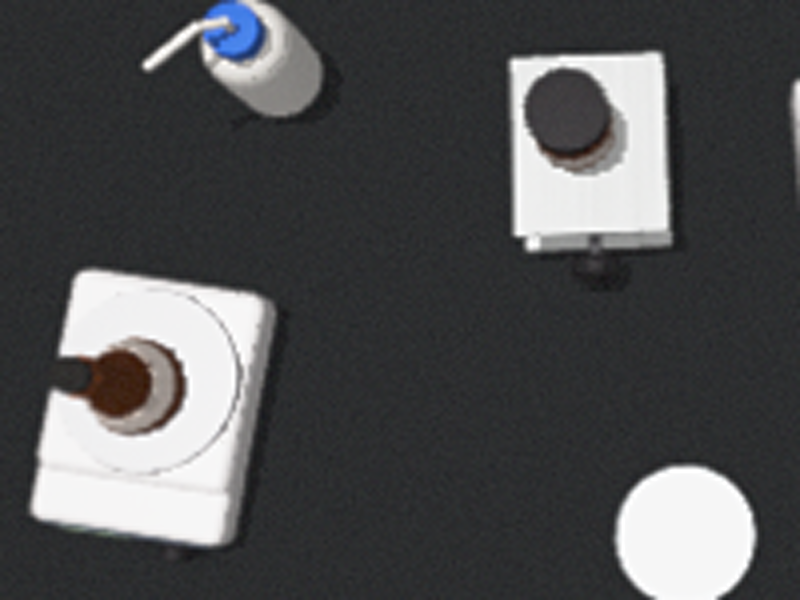

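View pics/zt2.png

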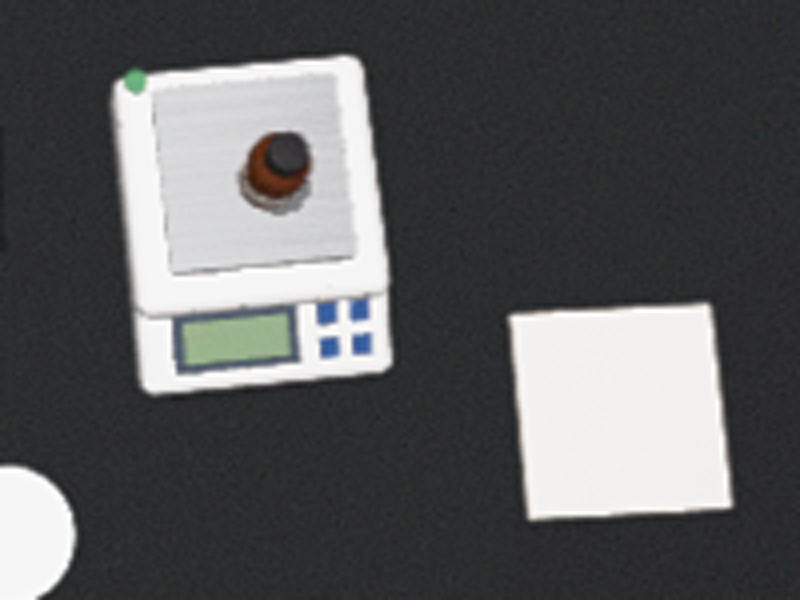

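View pics/zs1.png

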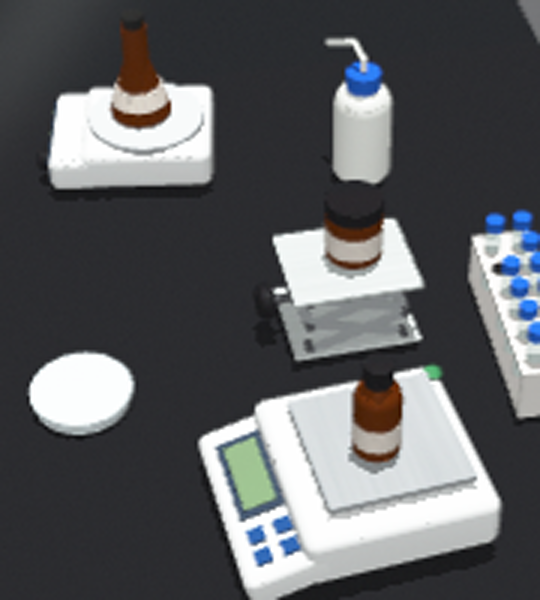

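Run:
```python
from h import *
T=r.read_camera('top');S=r.read_camera('side')
def pt(Z,off,k): return [(z+.5)/k-.5+o for z,o in zip(Z,off)]
def rect(name,c,off,k,pts,z):
    q=np.array([atz(c,*pt(p,off,k),z)[:2] for p in pts]); e=np.roll(q,-1,0)-q
    print(name,'centre',q.mean(0).round(4),'sides',np.linalg.norm(e,axis=1).round(4),'ang',np.degrees(np.arctan2(e[:,1],e[:,0])).round(1))
rect('pan T',T,(260,150),4,[(153,87),(337,72),(357,256),(173,273)],.075)
rect('pan S',S,(180,110),3,[(289,405),(434,374),(478,484),(333,510)],.075)
rect('jack T',T,(90,150),4,[(510,58),(662,53),(670,232),(514,236)],.072)
rect('jack S',S,(180,110),3,[(272,238),(397,218),(425,289),(303,305)],.072)
rect('tile T',T,(260,150),4,[(510,314),(711,302),(733,507),(528,521)],.008)
# stirrer
pts=[(241,380),(150,289),(152,474),(215,316),(213,446),(90,312),(235,350)]
q=np.array([atz(T,*pt(p,(90,150),4),.056)[:2] for p in pts])
from scipy.optimize import least_squares
s=least_squares(lambda p:np.hypot(*(q-p).T)-.06,q.mean(0));print('stir T',s.x,s.fun)
pts=[(87,118),(203,120),(145,152),(104,140),(185,142)]
q=np.array([atz(S,*pt(p,(180,110),3),.056)[:2] for p in pts])
s=least_squares(lambda p:np.hypot(*(q-p).T)-.06,q.mean(0));print('stir S',s.x,s.fun)
```

```text
pan T centre [ 0.6177 -0.12  ] sides [0.1226 0.1235 0.1207 0.1243] ang [ -84.2 -174.6   96.2    6.3]
pan S centre [ 0.6209 -0.1257] sides [0.1279 0.1266 0.1179 0.1192] ang [   6.3  -87.4 -177.2   97.3]
jack T centre [0.6329 0.1073] sides [0.1006 0.1202 0.1015 0.1193] ang [ -87.1 -176.4   92.4    3.2]
jack S centre [0.6373 0.1024] sides [0.1218 0.1037 0.112  0.0979] ang [   3.8  -88.2 -179.3   97.4]
tile T centre [ 0.4682 -0.3797] sides [0.1412 0.1407 0.1416 0.1412] ang [ -85.8 -176.4   94.4    3.5]
stir T [0.47407654 0.39145798] [ 5.38004363e-04  5.56444194e-04  7.22652777e-05 -2.55712888e-04
  8.52863067e-04  6.38213183e-04 -5.81314850e-04]
stir S [0.47741293 0.38574404] [ 0.00214681 -0.00069989  0.00101711 -0.00271108  0.00125092]
```

```bash
cat > go.py <<'E'
from h import *
import sys
from scipy.spatial.transform import Rotation as Ro
def rot(q): return Ro.from_quat([q[1],q[2],q[3],q[0]])
def target(yaw):  # x down, y at yaw in plane
    x=np.array([0,0,-1.]); y=np.array([np.cos(yaw),np.sin(yaw),0]); return Ro.from_matrix(np.c_[x,y,np.cross(x,y)])
def plan(p,yawdeg=None):
    o=r.get_obs(); R=rot(o['tool_rot']); d=R.inv().apply(np.array(p)-o['position'])/.4
    s=f"d {np.round(d,4)} dist {np.linalg.norm(d)*.4:.3f}"
    if yawdeg is not None:
        rv=(R.inv()*target(np.radians(yawdeg))).as_rotvec()/np.pi; s+=f" r {np.round(rv,4)} deg {np.linalg.norm(rv)*180:.1f}"
    print(s)
def st():
    o=r.get_obs(); M=rot(o['tool_rot']).as_matrix(); print('t',round(o['time_s'],2),'p',np.round(o['position'],4),'yaw',np.degrees(np.arctan2(M[1,1],M[0,1])).round(1),'tilt',np.degrees(np.arccos(-M[2,0])).round(2),'w',round(o['gripper_width'],4),'F',np.round(o['force'],1),'j6',np.round(o['joints'][5],2))
if __name__=='__main__':
    st(); a=[float(x) for x in sys.argv[1:]]
    if a: plan(a[:3],a[3] if len(a)>3 else None)
E
python3 -c "
from go import *
st();print(rot(r.get_obs()['tool_rot']).as_matrix().round(3))
for y in (90,-90,0,180,-30,150): print(y);plan([.6136,-.129,.26],y)"
```

```text
t 3.0 p [0.214  0.4794 0.2313] yaw 65.9 tilt 0.01 w 0.0855 F [-1.1  0.4 -0.1] j6 -0.07
[[ 0.     0.408  0.913]
 [ 0.     0.913 -0.408]
 [-1.     0.     0.   ]]
90
d [-0.0718 -0.9818  1.5323] dist 0.729 r [-0.1336  0.     -0.    ] deg 24.1
-90
d [-0.0718 -0.9818  1.5323] dist 0.729 r [ 8.664e-01 -1.000e-04 -0.000e+00] deg 155.9
0
d [-0.0718 -0.9818  1.5323] dist 0.729 r [ 0.3664 -0.     -0.    ] deg 65.9
180
d [-0.0718 -0.9818  1.5323] dist 0.729 r [-0.6336  0.     -0.    ] deg 114.1
-30
d [-0.0718 -0.9818  1.5323] dist 0.729 r [ 0.533 -0.    -0.   ] deg 95.9
150
d [-0.0718 -0.9818  1.5323] dist 0.729 r [-0.467  0.    -0.   ] deg 84.1
```

```bash
python3 go.py .48 .0 .26 90
```

```text
t 3.0 p [0.214  0.4794 0.2313] yaw 65.9 tilt 0.01 w 0.0855 F [-1.1  0.4 -0.1] j6 -0.07
d [-0.0718 -0.8235  1.0959] dist 0.549 r [-0.1336  0.     -0.    ] deg 24.1
```

```bash
python3 -m crank '[{"dx":-0.072,"dy":-0.75,"dz":1.0,"rx":-0.1336},{"dx":-0.072,"dy":-0.75,"dz":1.0,"rx":-0.1336},{"dx":-0.072,"dy":-0.75,"dz":1.0,"rx":-0.1336},{"dx":-0.072,"dy":-0.75,"dz":1.0,"rx":-0.1336},{"dx":-0.072,"dy":-0.75,"dz":1.0,"rx":-0.1336},{"dx":-0.072,"dy":-0.75,"dz":1.0,"rx":-0.1336},{"dx":-0.072,"dy":-0.75,"dz":1.0,"rx":-0.1336},{"dx":-0.072,"dy":-0.75,"dz":1.0,"rx":-0.1336},{"dx":-0.072,"dy":-0.75,"dz":1.0,"rx":-0.1336},{"dx":-0.072,"dy":-0.75,"dz":1.0,"rx":-0.1336},{"dx":-0.072,"dy":-0.75,"dz":1.0,"rx":-0.1336},{"dx":-0.072,"dy":-0.75,"dz":1.0,"rx":-0.1336},{"dx":-0.072,"dy":-0.75,"dz":1.0,"rx":-0.1336}]' 1; python3 go.py .6136 -.129 .20 90
```

```text
t 3.0 p [0.214  0.4794 0.2313] yaw 65.9 tilt 0.01 w 0.0855 F [-1.1  0.4 -0.1] j6 -0.07
d [ 0.0782 -0.9819  1.5323] dist 0.729 r [-0.1336  0.     -0.    ] deg 24.1$[0]: bad value
```

```bash
python3 -m crank '[{"dx":-0.072,"dy":-0.75,"dz":1,"rx":-0.1336,"ry":0,"rz":0},{"dx":-0.072,"dy":-0.75,"dz":1,"rx":-0.1336,"ry":0,"rz":0},{"dx":-0.072,"dy":-0.75,"dz":1,"rx":-0.1336,"ry":0,"rz":0},{"dx":-0.072,"dy":-0.75,"dz":1,"rx":-0.1336,"ry":0,"rz":0},{"dx":-0.072,"dy":-0.75,"dz":1,"rx":-0.1336,"ry":0,"rz":0},{"dx":-0.072,"dy":-0.75,"dz":1,"rx":-0.1336,"ry":0,"rz":0},{"dx":-0.072,"dy":-0.75,"dz":1,"rx":-0.1336,"ry":0,"rz":0},{"dx":-0.072,"dy":-0.75,"dz":1,"rx":-0.1336,"ry":0,"rz":0},{"dx":-0.072,"dy":-0.75,"dz":1,"rx":-0.1336,"ry":0,"rz":0},{"dx":-0.072,"dy":-0.75,"dz":1,"rx":-0.1336,"ry":0,"rz":0},{"dx":-0.072,"dy":-0.75,"dz":1,"rx":-0.1336,"ry":0,"rz":0},{"dx":-0.072,"dy":-0.75,"dz":1,"rx":-0.1336,"ry":0,"rz":0}]' 1; python3 go.py .6136 -.129 .20 90
```

```text
time_s: 4.2
position: [0.4574, 0.041, 0.2599]
tool_rot: [0.707, 0.001, 0.707, -0.001]
force: [0.6, 0.5, -0.2]
gripper_width: 0.0856
t 4.2 p [0.4574 0.041  0.2599] yaw 89.8 tilt 0.03 w 0.0856 F [ 0.6  0.5 -0.2] j6 -1.56
d [ 0.1495 -0.4237  0.3919] dist 0.238 r [-0.0011 -0.0002 -0.    ] deg 0.2
```

```bash
python3 -m crank '[{"dx":0.06,"dy":-0.4237,"dz":0.392,"rx":-0.001,"ry":0,"rz":0},{"dx":0.06,"dy":-0.4237,"dz":0.392,"rx":-0.001,"ry":0,"rz":0},{"dx":0.06,"dy":-0.4237,"dz":0.392,"rx":-0.001,"ry":0,"rz":0},{"dx":0.06,"dy":-0.4237,"dz":0.392,"rx":-0.001,"ry":0,"rz":0},{"dx":0.06,"dy":-0.4237,"dz":0.392,"rx":-0.001,"ry":0,"rz":0},{"dx":0.06,"dy":-0.4237,"dz":0.392,"rx":-0.001,"ry":0,"rz":0},{"dx":0.06,"dy":-0.4237,"dz":0.392,"rx":-0.001,"ry":0,"rz":0}]' 1
python3 - <<'E'
from go import *
st(); plan([.6136,-.129,.101],90)
for n in('side','top'):
    c=r.read_camera(n); print(proj(c,[[.6136,-.129,.2]]))
    u,v=proj(c,[[.6136,-.129,.15]])[0].astype(int)
    cv2.imwrite(f'pics/{n}1.png',cv2.resize(c['image'][max(v-70,0):v+70,u-80:u+80],None,fx=4,fy=4))
E
```

```text
time_s: 4.9
position: [0.6137, -0.1276, 0.2351]
tool_rot: [0.706, 0.0, 0.708, 0.001]
force: [1.2, -0.3, 0.8]
gripper_width: 0.0852
t 4.9 p [ 0.6137 -0.1276  0.2351] yaw 90.0 tilt 0.12 w 0.0852 F [ 1.2 -0.3  0.8] j6 -1.84
d [ 0.3351 -0.0039  0.0004] dist 0.134 r [ 0.0002 -0.0006 -0.0003] deg 0.1
[[306.13316695 220.7278956 ]]
[[334.34373958 184.0084204 ]]
```

View pics/side1.png

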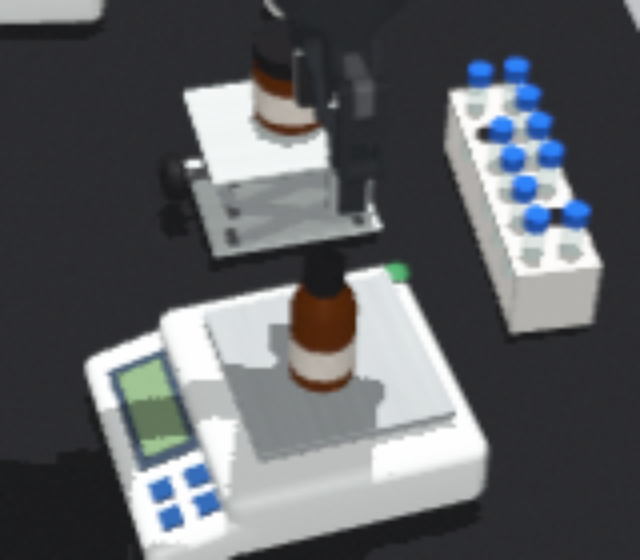

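View pics/top1.png

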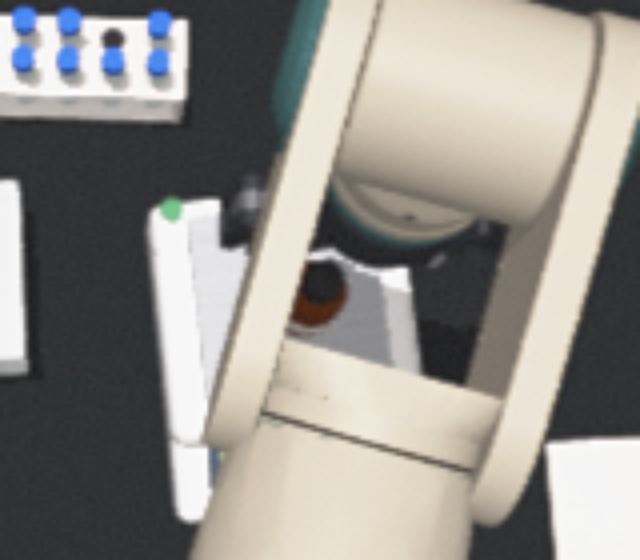

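The side view shows the open fingers above the bottle (cap at about (323,270) in the crop), aligned. Descending.

```bash
python3 -m crank '[{"dx":0.1,"dy":-0.004,"dz":0,"rx":0,"ry":0,"rz":0},{"dx":0.2,"dy":-0.004,"dz":0,"rx":0,"ry":0,"rz":0},{"dx":0.26,"dy":-0.004,"dz":0,"rx":0,"ry":0,"rz":0},{"dx":0.3,"dy":-0.004,"dz":0,"rx":0,"ry":0,"rz":0},{"dx":0.335,"dy":-0.004,"dz":0,"rx":0,"ry":0,"rz":0},{"dx":0.335,"dy":-0.004,"dz":0,"rx":0,"ry":0,"rz":0},{"dx":0.335,"dy":-0.004,"dz":0,"rx":0,"ry":0,"rz":0}]' 1
python3 - <<'E'
from go import *
st(); plan([.6136,-.129,.101],90)
for n in('side',):
    c=r.read_camera(n)
    u,v=proj(c,[[.6136,-.129,.15]])[0].astype(int)
    cv2.imwrite(f'pics/{n}2.png',cv2.resize(c['image'][max(v-70,0):v+70,u-80:u+80],None,fx=4,fy=4))
E
```

```text
time_s: 5.7
position: [0.6141, -0.1286, 0.104]
tool_rot: [0.708, -0.001, 0.706, 0.001]
force: [0.0, 0.2, 0.7]
gripper_width: 0.0852
t 5.7 p [ 0.6141 -0.1286  0.104 ] yaw 90.1 tilt 0.13 w 0.0852 F [0.  0.2 0.7] j6 -1.84
d [ 0.0075 -0.001  -0.0013] dist 0.003 r [0.0006 0.0007 0.0001] deg 0.2
```

View pics/side2.png

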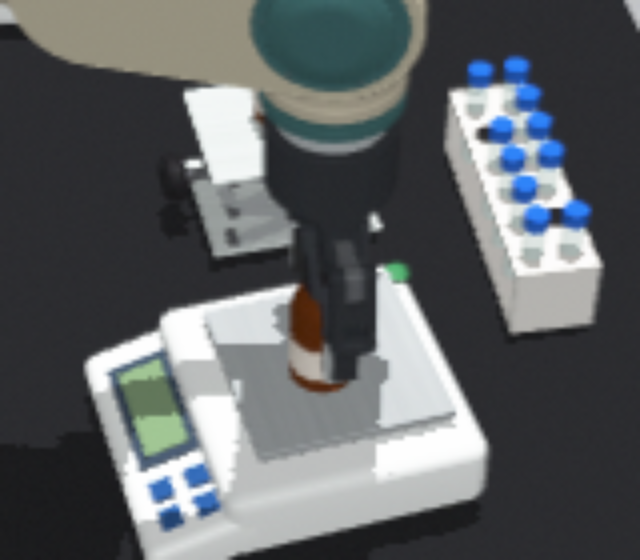

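```bash
python3 -m crank '[{"dx":0.008,"dy":0,"dz":-0.001,"rx":0,"ry":0,"rz":0},{"dx":0.008,"dy":0,"dz":-0.001,"rx":0,"ry":0,"rz":0}]' 1;python3 -m crank '[{"dx":0,"dy":0,"dz":0,"rx":0,"ry":0,"rz":0},{"dx":0,"dy":0,"dz":0,"rx":0,"ry":0,"rz":0},{"dx":0,"dy":0,"dz":0,"rx":0,"ry":0,"rz":0},{"dx":0,"dy":0,"dz":0,"rx":0,"ry":0,"rz":0},{"dx":0,"dy":0,"dz":0,"rx":0,"ry":0,"rz":0},{"dx":0,"dy":0,"dz":0,"rx":0,"ry":0,"rz":0},{"dx":0,"dy":0,"dz":0,"rx":0,"ry":0,"rz":0},{"dx":0,"dy":0,"dz":0,"rx":0,"ry":0,"rz":0}]' 0
```

```text
time_s: 5.95
position: [0.6143, -0.1289, 0.1021]
tool_rot: [0.709, -0.001, 0.705, 0.0]
force: [0.0, 0.0, -0.1]
gripper_width: 0.0855
time_s: 6.75
position: [0.6145, -0.1289, 0.1024]
tool_rot: [0.709, -0.001, 0.705, 0.0]
force: [0.5, 0.3, 3.6]
gripper_width: 0.0385
```

```bash
python3 -m crank '[{"dx":-0.03,"dy":0,"dz":0,"rx":0,"ry":0,"rz":0},{"dx":-0.08,"dy":0,"dz":0,"rx":0,"ry":0,"rz":0},{"dx":-0.15,"dy":0,"dz":0,"rx":0,"ry":0,"rz":0},{"dx":-0.19,"dy":0,"dz":0,"rx":0,"ry":0,"rz":0},{"dx":-0.2,"dy":0,"dz":0,"rx":0,"ry":0,"rz":0},{"dx":-0.2,"dy":0,"dz":0,"rx":0,"ry":0,"rz":0}]' 0; python3 go.py .468 -.381 .1 90
```

```text
time_s: 7.35
position: [0.6141, -0.1289, 0.1824]
tool_rot: [0.709, -0.001, 0.705, 0.0]
force: [0.8, 0.2, -2.1]
gripper_width: 0.0383
t 7.35 p [ 0.6141 -0.1289  0.1824] yaw 90.1 tilt 0.32 w 0.0383 F [ 0.8  0.2 -2.1] j6 -1.84
d [ 0.2048 -0.6294 -0.3675] dist 0.303 r [0.0006 0.0017 0.0003] deg 0.3
```

```bash
python3 -m crank '[{"dx":0,"dy":-0.05,"dz":-0.03,"rx":0,"ry":0.0017,"rz":0},{"dx":0,"dy":-0.13,"dz":-0.075,"rx":0,"ry":0.0017,"rz":0},{"dx":0,"dy":-0.23,"dz":-0.134,"rx":0,"ry":0.0017,"rz":0},{"dx":0,"dy":-0.33,"dz":-0.193,"rx":0,"ry":0.0017,"rz":0},{"dx":0,"dy":-0.43,"dz":-0.251,"rx":0,"ry":0.0017,"rz":0},{"dx":0.03,"dy":-0.53,"dz":-0.31,"rx":0,"ry":0.0017,"rz":0},{"dx":0.07,"dy":-0.59,"dz":-0.345,"rx":0,"ry":0.0017,"rz":0},{"dx":0.12,"dy":-0.62,"dz":-0.362,"rx":0,"ry":0.0017,"rz":0},{"dx":0.17,"dy":-0.629,"dz":-0.3675,"rx":0,"ry":0.0017,"rz":0},{"dx":0.205,"dy":-0.629,"dz":-0.3675,"rx":0,"ry":0.0017,"rz":0},{"dx":0.205,"dy":-0.629,"dz":-0.3675,"rx":0,"ry":0.0017,"rz":0},{"dx":0.205,"dy":-0.629,"dz":-0.3675,"rx":0,"ry":0.0017,"rz":0}]' 0; python3 go.py .468 -.381 .037 90
```

```text
time_s: 8.55
position: [0.4683, -0.3803, 0.0998]
tool_rot: [0.707, -0.001, 0.707, 0.001]
force: [-0.2, -0.6, -1.1]
gripper_width: 0.0379
t 8.55 p [ 0.4683 -0.3803  0.0998] yaw 90.1 tilt 0.04 w 0.0379 F [-0.2 -0.6 -1.1] j6 -2.32
d [ 0.1569 -0.0018 -0.0006] dist 0.063 r [ 0.0008 -0.0001  0.0002] deg 0.1
```

```bash
python3 -m crank '[{"dx":0.04,"dy":0,"dz":0,"rx":0,"ry":0,"rz":0},{"dx":0.09,"dy":0,"dz":0,"rx":0,"ry":0,"rz":0},{"dx":0.125,"dy":0,"dz":0,"rx":0,"ry":0,"rz":0},{"dx":0.14,"dy":0,"dz":0,"rx":0,"ry":0,"rz":0},{"dx":0.15,"dy":0,"dz":0,"rx":0,"ry":0,"rz":0},{"dx":0.154,"dy":0,"dz":0,"rx":0,"ry":0,"rz":0},{"dx":0.157,"dy":0,"dz":0,"rx":0,"ry":0,"rz":0},{"dx":0.157,"dy":0,"dz":0,"rx":0,"ry":0,"rz":0}]' 0
python3 - <<'E'
from go import *
st()
c=r.read_camera('side')
u,v=proj(c,[[.468,-.38,.05]])[0].astype(int)
cv2.imwrite(f'pics/side3.png',cv2.resize(c['image'][max(v-70,0):v+70,u-80:u+80],None,fx=4,fy=4))
E
```

```text
time_s: 9.35
position: [0.4685, -0.3805, 0.0375]
tool_rot: [0.707, -0.001, 0.707, 0.0]
force: [0.6, -0.2, -1.7]
gripper_width: 0.0383
t 9.35 p [ 0.4685 -0.3805  0.0375] yaw 90.1 tilt 0.07 w 0.0383 F [ 0.6 -0.2 -1.7] j6 -2.32
```

View pics/side3.png

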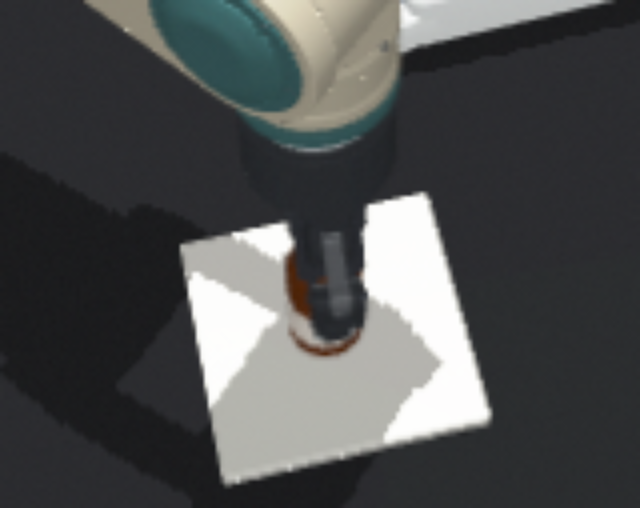

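Bottle hangs about 2 mm over the tile's middle (bottle foot at (325,350) in the crop). Lowering in small steps to contact.

```bash
python3 -m crank '[{"dx":0.003,"dy":0,"dz":0,"rx":0,"ry":0,"rz":0},{"dx":0.005,"dy":0,"dz":0,"rx":0,"ry":0,"rz":0},{"dx":0.005,"dy":0,"dz":0,"rx":0,"ry":0,"rz":0}]' 0
```

```text
time_s: 9.7
position: [0.4685, -0.3805, 0.0355]
tool_rot: [0.707, -0.001, 0.707, 0.0]
force: [0.7, -0.4, -0.7]
gripper_width: 0.0386
```

```bash
python3 -m crank '[{"dx":0,"dy":0,"dz":0,"rx":0,"ry":0,"rz":0},{"dx":0,"dy":0,"dz":0,"rx":0,"ry":0,"rz":0},{"dx":0,"dy":0,"dz":0,"rx":0,"ry":0,"rz":0},{"dx":0,"dy":0,"dz":0,"rx":0,"ry":0,"rz":0},{"dx":0,"dy":0,"dz":0,"rx":0,"ry":0,"rz":0},{"dx":0,"dy":0,"dz":0,"rx":0,"ry":0,"rz":0}]' 1
python3 -m crank '[{"dx":-0.06,"dy":0,"dz":0,"rx":0,"ry":0,"rz":0},{"dx":-0.16,"dy":0,"dz":0,"rx":0,"ry":0,"rz":0},{"dx":-0.27,"dy":0,"dz":0,"rx":0,"ry":0,"rz":0},{"dx":-0.38,"dy":0,"dz":0,"rx":0,"ry":0,"rz":0},{"dx":-0.42,"dy":0,"dz":0,"rx":0,"ry":0,"rz":0},{"dx":-0.45,"dy":0,"dz":0,"rx":0,"ry":0,"rz":0},{"dx":-0.45,"dy":0,"dz":0,"rx":0,"ry":0,"rz":0}]' 1;  python3 - <<'E'
from go import *
st(); plan([.6415,.1168,.21],90)
from fit import *
fit('bottle',[.468,-.381],.008)
E
```

```text
time_s: 10.3
position: [0.4685, -0.3805, 0.0355]
tool_rot: [0.707, -0.001, 0.707, 0.0]
force: [0.3, -0.3, 0.6]
gripper_width: 0.0851
time_s: 11.0
position: [0.4687, -0.3806, 0.2169]
tool_rot: [0.708, -0.002, 0.706, -0.0]
force: [-0.1, 0.2, -0.4]
gripper_width: 0.0853
t 11.0 p [ 0.4687 -0.3806  0.2169] yaw 90.1 tilt 0.19 w 0.0853 F [-0.1  0.2 -0.4] j6 -2.32
d [0.0147 1.2425 0.435 ] dist 0.527 r [0.0008 0.0006 0.0009] deg 0.2
bottle ['side'] [ 0.4671 -0.379 ] 0.083 | ['top'] [ 0.467  -0.3789] 0.398 | ['side', 'top'] [ 0.4672 -0.3784] 0.480 |
```

```bash
python3 -m crank '[{"dx":0,"dy":1,"dz":0.35,"rx":0.0008,"ry":0.0006,"rz":0.0009},{"dx":0,"dy":1,"dz":0.35,"rx":0.0008,"ry":0.0006,"rz":0.0009},{"dx":0,"dy":1,"dz":0.35,"rx":0.0008,"ry":0.0006,"rz":0.0009},{"dx":0,"dy":1,"dz":0.35,"rx":0.0008,"ry":0.0006,"rz":0.0009},{"dx":0,"dy":1,"dz":0.35,"rx":0.0008,"ry":0.0006,"rz":0.0009},{"dx":0,"dy":1,"dz":0.35,"rx":0.0008,"ry":0.0006,"rz":0.0009},{"dx":0,"dy":1,"dz":0.35,"rx":0.0008,"ry":0.0006,"rz":0.0009},{"dx":0,"dy":1,"dz":0.35,"rx":0.0008,"ry":0.0006,"rz":0.0009},{"dx":0,"dy":1,"dz":0.35,"rx":0.0008,"ry":0.0006,"rz":0.0009},{"dx":0,"dy":1,"dz":0.35,"rx":0.0008,"ry":0.0006,"rz":0.0009}]' 1;  python3 - <<'E'
from go import *
st(); plan([.6415,.1168,.16],90)
c=r.read_camera('top')
cv2.imwrite('pics/top3.png',c['image'])
E
```

```text
time_s: 12.2
position: [0.6069, 0.0238, 0.2115]
tool_rot: [0.705, 0.0, 0.71, 0.003]
force: [0.7, -0.9, 0.6]
gripper_width: 0.0851
t 12.2 p [0.6069 0.0238 0.2115] yaw 90.3 tilt 0.48 w 0.0851 F [ 0.7 -0.9  0.6] j6 -1.6
d [0.1293 0.2314 0.0884] dist 0.112 r [ 0.0015 -0.0022 -0.0015] deg 0.5
```

View pics/top3.png

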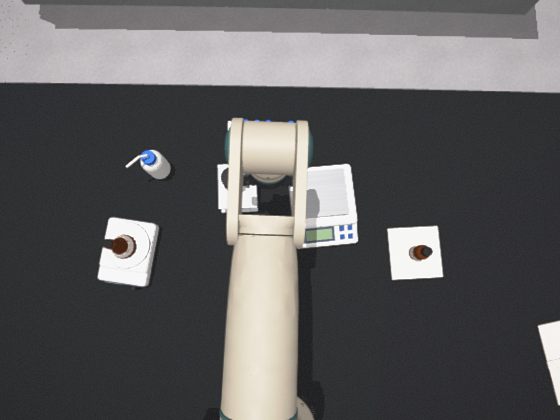

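The bottle stands upright on the tile at (420,252) and the balance is empty. Moving over the jar.

```bash
python3 -m crank '[{"dx":0.0,"dy":0.1,"dz":0.04,"rx":0.0015,"ry":-0.002,"rz":-0.0015},{"dx":0.0,"dy":0.19,"dz":0.07,"rx":0.0015,"ry":-0.002,"rz":-0.0015},{"dx":0.0,"dy":0.2314,"dz":0.0884,"rx":0.0015,"ry":-0.002,"rz":-0.0015},{"dx":0.03,"dy":0.2314,"dz":0.0884,"rx":0.0015,"ry":-0.002,"rz":-0.0015},{"dx":0.06,"dy":0.2314,"dz":0.0884,"rx":0.0015,"ry":-0.002,"rz":-0.0015},{"dx":0.08,"dy":0.2314,"dz":0.0884,"rx":0.0015,"ry":-0.002,"rz":-0.0015},{"dx":0.08,"dy":0.2314,"dz":0.0884,"rx":0.0015,"ry":-0.002,"rz":-0.0015}]' 1;  python3 - <<'E'
from go import *
st(); plan([.6415,.1168,.082],90)
c=r.read_camera('side')
u,v=proj(c,[[.6415,.1168,.13]])[0].astype(int)
cv2.imwrite(f'pics/side4.png',cv2.resize(c['image'][max(v-70,0):v+70,u-80:u+80],None,fx=4,fy=4))
E
```

```text
time_s: 12.95
position: [0.6406, 0.113, 0.1774]
tool_rot: [0.705, 0.001, 0.709, -0.002]
force: [0.1, -0.2, -0.6]
gripper_width: 0.0854
t 12.95 p [0.6406 0.113  0.1774] yaw 89.8 tilt 0.28 w 0.0854 F [ 0.1 -0.2 -0.6] j6 -1.45
d [0.2385 0.0099 0.0034] dist 0.096 r [-0.0012 -0.0015  0.0005] deg 0.4
```

View pics/side4.png

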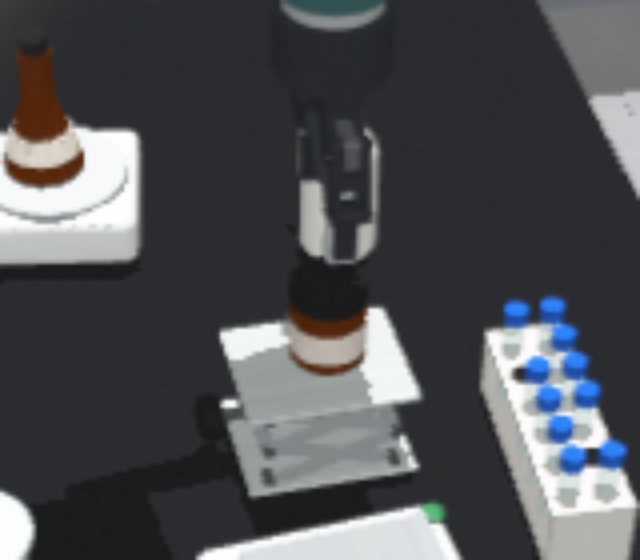

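```bash
python3 -m crank '[{"dx":0.0,"dy":0.01,"dz":0.0034,"rx":-0.001,"ry":-0.0015,"rz":0},{"dx":0.0,"dy":0.01,"dz":0.0034,"rx":-0.001,"ry":-0.0015,"rz":0},{"dx":0.06,"dy":0.01,"dz":0.0034,"rx":-0.001,"ry":-0.0015,"rz":0},{"dx":0.12,"dy":0.01,"dz":0.0034,"rx":-0.001,"ry":-0.0015,"rz":0},{"dx":0.18,"dy":0.01,"dz":0.0034,"rx":-0.001,"ry":-0.0015,"rz":0},{"dx":0.22,"dy":0.01,"dz":0.0034,"rx":-0.001,"ry":-0.0015,"rz":0},{"dx":0.238,"dy":0.01,"dz":0.0034,"rx":-0.001,"ry":-0.0015,"rz":0},{"dx":0.238,"dy":0.01,"dz":0.0034,"rx":-0.001,"ry":-0.0015,"rz":0},{"dx":0.238,"dy":0.01,"dz":0.0034,"rx":-0.001,"ry":-0.0015,"rz":0}]' 1;  python3 - <<'E'
from go import *
st(); plan([.6415,.1168,.082],90)
c=r.read_camera('side')
u,v=proj(c,[[.6415,.1168,.13]])[0].astype(int)
cv2.imwrite(f'pics/side5.png',cv2.resize(c['image'][max(v-70,0):v+70,u-80:u+80],None,fx=4,fy=4))
E
```

```text
time_s: 13.9
position: [0.6428, 0.1173, 0.085]
tool_rot: [0.709, -0.0, 0.706, -0.0]
force: [0.3, 0.1, 0.3]
gripper_width: 0.0857
t 13.9 p [0.6428 0.1173 0.085 ] yaw 90.0 tilt 0.24 w 0.0857 F [0.3 0.1 0.3] j6 -1.45
d [ 0.0076 -0.0012 -0.0034] dist 0.003 r [-0.0001  0.0013  0.0003] deg 0.2
```

View pics/side5.png

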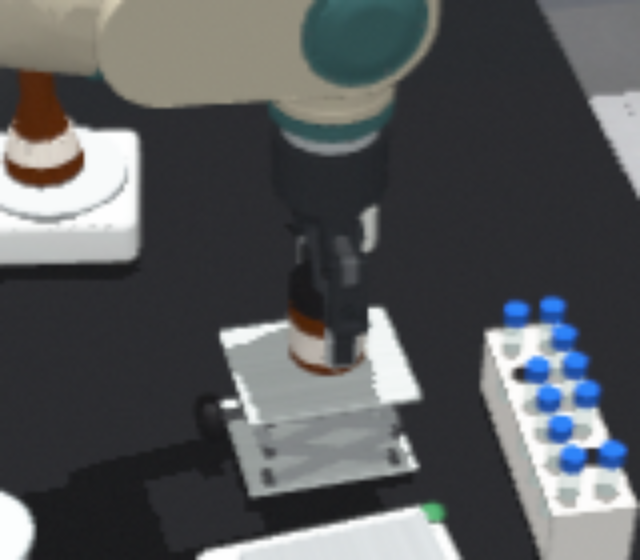

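Aligned; closing.

```bash
python3 -m crank '[{"dx":0.005,"dy":0,"dz":-0.002,"rx":0,"ry":0.001,"rz":0},{"dx":0.005,"dy":0,"dz":-0.002,"rx":0,"ry":0.001,"rz":0},{"dx":0.005,"dy":0,"dz":-0.002,"rx":0,"ry":0.001,"rz":0},{"dx":0.005,"dy":0,"dz":-0.002,"rx":0,"ry":0.001,"rz":0},{"dx":0.005,"dy":0,"dz":-0.002,"rx":0,"ry":0.001,"rz":0},{"dx":0.005,"dy":0,"dz":-0.002,"rx":0,"ry":0.001,"rz":0},{"dx":0.005,"dy":0,"dz":-0.002,"rx":0,"ry":0.001,"rz":0}]' 0
python3 -m crank '[{"dx":-0.03,"dy":0,"dz":0,"rx":0,"ry":0,"rz":0},{"dx":-0.08,"dy":0,"dz":0,"rx":0,"ry":0,"rz":0},{"dx":-0.13,"dy":0,"dz":0,"rx":0,"ry":0,"rz":0},{"dx":-0.17,"dy":0,"dz":0,"rx":0,"ry":0,"rz":0},{"dx":-0.18,"dy":0,"dz":0,"rx":0,"ry":0,"rz":0},{"dx":-0.18,"dy":0,"dz":0,"rx":0,"ry":0,"rz":0}]' 0
python3 - <<'E'
from go import *
st(); plan([.6185,-.121,.16],90)
c=r.read_camera('top'); cv2.imwrite('pics/top4.png',cv2.resize(c['image'][150:300,260:460],None,fx=4,fy=4,interpolation=cv2.INTER_CUBIC))
c=r.read_camera('side'); cv2.imwrite('pics/side6.png',cv2.resize(c['image'][140:310,200:380],None,fx=3.5,fy=3.5,interpolation=cv2.INTER_CUBIC))
E
```

```text
time_s: 14.65
position: [0.6427, 0.1173, 0.0844]
tool_rot: [0.708, -0.0, 0.706, -0.0]
force: [-0.2, -0.4, 5.2]
gripper_width: 0.0529
time_s: 15.25
position: [0.6426, 0.1174, 0.1568]
tool_rot: [0.709, -0.0, 0.706, -0.0]
force: [0.9, -0.2, -2.2]
gripper_width: 0.0529
t 15.25 p [0.6426 0.1174 0.1568] yaw 90.0 tilt 0.23 w 0.0529 F [ 0.9 -0.2 -2.2] j6 -1.45
d [-0.008  -0.596  -0.0599] dist 0.240 r [-0.0001  0.0013  0.0002] deg 0.2
```

View pics/side6.png

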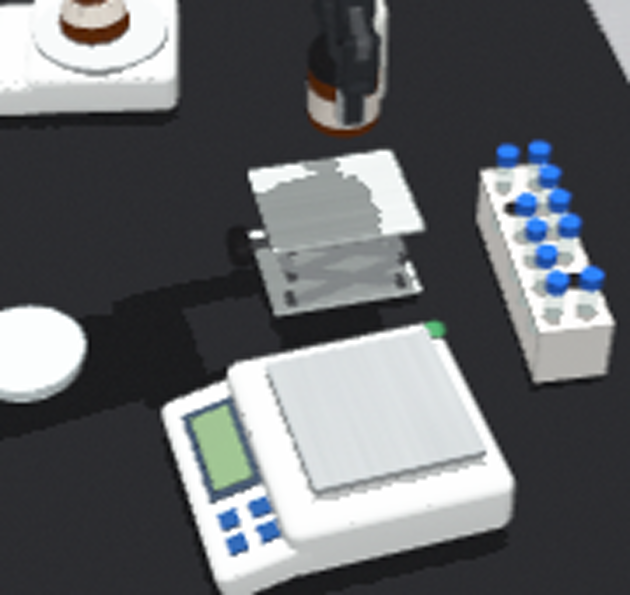

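View pics/top4.png

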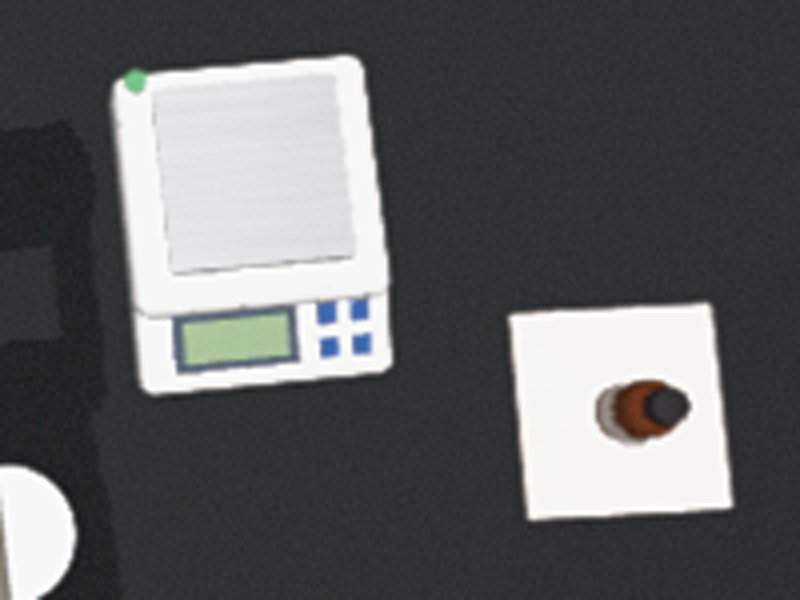

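Run:
```python
from h import *
S=r.read_camera('side')
def rect(name,pts,z):
    q=np.array([atz(S,*[(a+.5)/3.5-.5+o for a,o in zip(p,(200,140))],z)[:2] for p in pts]);e=np.roll(q,-1,0)-q
    print(name,q.mean(0).round(4),np.linalg.norm(e,axis=1).round(4))
rect('pan',[(268,372),(432,329),(486,455),(315,490)],.075)
rect('jack',[(250,170),(395,151),(424,228),(270,250)],.072)
```

```text
pan [ 0.6196 -0.1248] [0.1266 0.1254 0.1204 0.114 ]
jack [0.6356 0.1046] [0.1199 0.0963 0.1218 0.0972]
```

```bash
python3 -m crank '[{"dx":0,"dy":-0.04,"dz":-0.004,"rx":0,"ry":0.001,"rz":0},{"dx":0,"dy":-0.12,"dz":-0.012,"rx":0,"ry":0.001,"rz":0},{"dx":0,"dy":-0.21,"dz":-0.02,"rx":0,"ry":0.001,"rz":0},{"dx":0,"dy":-0.3,"dz":-0.03,"rx":0,"ry":0.001,"rz":0},{"dx":0,"dy":-0.4,"dz":-0.04,"rx":0,"ry":0.001,"rz":0},{"dx":0,"dy":-0.49,"dz":-0.05,"rx":0,"ry":0.001,"rz":0},{"dx":0.0,"dy":-0.56,"dz":-0.056,"rx":0,"ry":0.001,"rz":0},{"dx":0.05,"dy":-0.59,"dz":-0.06,"rx":0,"ry":0.001,"rz":0},{"dx":0.1,"dy":-0.597,"dz":-0.06,"rx":0,"ry":0.001,"rz":0},{"dx":0.14,"dy":-0.597,"dz":-0.06,"rx":0,"ry":0.001,"rz":0},{"dx":0.14,"dy":-0.597,"dz":-0.06,"rx":0,"ry":0.001,"rz":0},{"dx":0.14,"dy":-0.597,"dz":-0.06,"rx":0,"ry":0.001,"rz":0}]' 0
python3 - <<'E'
from go import *
st(); plan([.6190,-.1215,.0875],90)
c=r.read_camera('side'); cv2.imwrite('pics/side7.png',cv2.resize(c['image'][180:310,220:380],None,fx=4,fy=4,interpolation=cv2.INTER_CUBIC))
E
```

```text
time_s: 16.6
position: [0.6177, -0.1214, 0.0989]
tool_rot: [0.706, -0.0, 0.708, -0.0]
force: [0.0, -1.0, -0.9]
gripper_width: 0.0527
t 16.6 p [ 0.6177 -0.1214  0.0989] yaw 90.0 tilt 0.18 w 0.0527 F [ 0.  -1.  -0.9] j6 -1.82
d [ 0.0286 -0.0002  0.0034] dist 0.012 r [-0.     -0.001   0.0003] deg 0.2
```

View pics/side7.png

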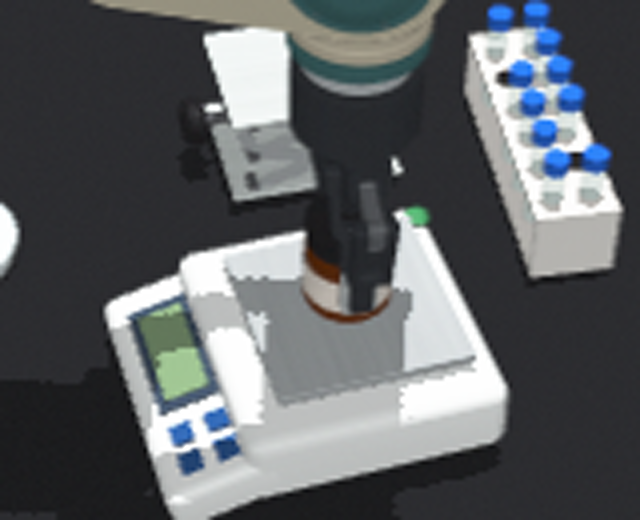

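```bash
python3 -m crank '[{"dx":0.01,"dy":0,"dz":0.003,"rx":0,"ry":-0.001,"rz":0},{"dx":0.019,"dy":0,"dz":0.003,"rx":0,"ry":-0.001,"rz":0},{"dx":0.024,"dy":0,"dz":0.003,"rx":0,"ry":-0.001,"rz":0},{"dx":0.026,"dy":0,"dz":0.003,"rx":0,"ry":-0.001,"rz":0},{"dx":0.0275,"dy":0,"dz":0.003,"rx":0,"ry":-0.001,"rz":0},{"dx":0.0275,"dy":0,"dz":0.003,"rx":0,"ry":-0.001,"rz":0}]' 0; python3 go.py
```

```text
time_s: 17.25
position: [0.6194, -0.1214, 0.0889]
tool_rot: [0.708, -0.001, 0.706, -0.0]
force: [0.1, 0.5, -2.6]
gripper_width: 0.0528
t 17.25 p [ 0.6194 -0.1214  0.0889] yaw 90.0 tilt 0.13 w 0.0528 F [ 0.1  0.5 -2.6] j6 -1.82
```

```bash
python3 -m crank '[{"dx":0.002,"dy":0,"dz":0,"rx":0,"ry":0,"rz":0},{"dx":0.004,"dy":0,"dz":0,"rx":0,"ry":0,"rz":0},{"dx":0.004,"dy":0,"dz":0,"rx":0,"ry":0,"rz":0}]' 0; python3 go.py
```

```text
time_s: 17.55
position: [0.6195, -0.1214, 0.0874]
tool_rot: [0.708, -0.001, 0.706, -0.0]
force: [0.2, 0.5, -0.8]
gripper_width: 0.0526
t 17.55 p [ 0.6195 -0.1214  0.0874] yaw 90.0 tilt 0.14 w 0.0526 F [ 0.2  0.5 -0.8] j6 -1.82
```

```bash
python3 -m crank '[{"dx":0,"dy":0,"dz":0,"rx":0,"ry":0,"rz":0},{"dx":0,"dy":0,"dz":0,"rx":0,"ry":0,"rz":0},{"dx":0,"dy":0,"dz":0,"rx":0,"ry":0,"rz":0},{"dx":0,"dy":0,"dz":0,"rx":0,"ry":0,"rz":0},{"dx":0,"dy":0,"dz":0,"rx":0,"ry":0,"rz":0},{"dx":0,"dy":0,"dz":0,"rx":0,"ry":0,"rz":0}]' 1
python3 -m crank '[{"dx":-0.05,"dy":0,"dz":0,"rx":0,"ry":0,"rz":0},{"dx":-0.13,"dy":0,"dz":0,"rx":0,"ry":0,"rz":0},{"dx":-0.22,"dy":0,"dz":0,"rx":0,"ry":0,"rz":0},{"dx":-0.32,"dy":0.1,"dz":0,"rx":0,"ry":0,"rz":0},{"dx":-0.4,"dy":0.2,"dz":-0.04,"rx":0,"ry":0,"rz":0},{"dx":-0.42,"dy":0.3,"dz":-0.08,"rx":0,"ry":0,"rz":0},{"dx":-0.42,"dy":0.4,"dz":-0.12,"rx":0,"ry":0,"rz":0},{"dx":-0.42,"dy":0.5,"dz":-0.16,"rx":0,"ry":0,"rz":0},{"dx":-0.42,"dy":0.6,"dz":-0.2,"rx":0,"ry":0,"rz":0},{"dx":-0.42,"dy":0.7,"dz":-0.24,"rx":0,"ry":0,"rz":0},{"dx":-0.42,"dy":0.8,"dz":-0.28,"rx":0,"ry":0,"rz":0},{"dx":-0.42,"dy":0.9,"dz":-0.32,"rx":0,"ry":0,"rz":0},{"dx":-0.42,"dy":0.95,"dz":-0.36,"rx":0,"ry":0,"rz":0},{"dx":-0.42,"dy":0.95,"dz":-0.36,"rx":0,"ry":0,"rz":0}]' 1
python3 - <<'E'
from go import *
from fit import *
st(); plan([.4714,.4,.22],90)
fit('jar',[.6185,-.1215],.075)
fit('flask',[.4712,.4],.056)
T=r.read_camera('top');cv2.imwrite('pics/top5.png',T['image'])
E
```

```text
time_s: 18.15
position: [0.6195, -0.1214, 0.0874]
tool_rot: [0.708, -0.001, 0.706, -0.0]
force: [-0.4, -0.2, -0.5]
gripper_width: 0.0856
time_s: 19.55
position: [0.4734, 0.2613, 0.2548]
tool_rot: [0.708, -0.002, 0.706, 0.001]
force: [0.6, -0.8, -0.1]
gripper_width: 0.0857
t 19.55 p [0.4734 0.2613 0.2548] yaw 90.3 tilt 0.13 w 0.0857 F [ 0.6 -0.8 -0.1] j6 -1.14
d [ 0.0868  0.3469 -0.0038] dist 0.143 r [0.0014 0.0007 0.0002] deg 0.3
top jar none
jar ['side'] [ 0.6196 -0.1211] 0.059 | ['side'] [ 0.6196 -0.1211] 0.059 | 
flask ['side'] [0.4715 0.3984] 0.168 | ['top'] [0.4426 0.3604] 13.083 | ['side', 'top'] [0.4705 0.3976] 13.651 |
```

View pics/top5.png

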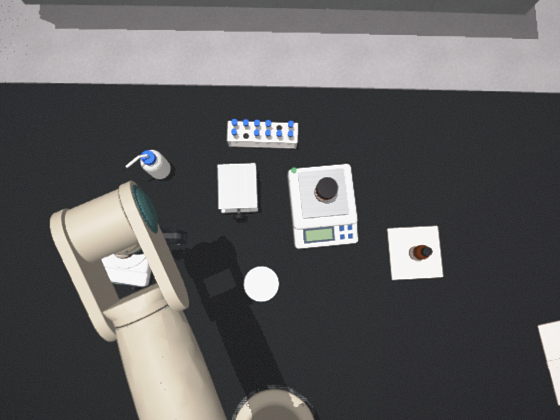

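The jar stands on the pan at (326,189), centred. On to the flask.

```bash
python3 -m crank '[{"dx":0,"dy":0.1,"dz":-0.004,"rx":0.001,"ry":0.0007,"rz":0},{"dx":0,"dy":0.2,"dz":-0.004,"rx":0.001,"ry":0.0007,"rz":0},{"dx":0,"dy":0.29,"dz":-0.004,"rx":0.001,"ry":0.0007,"rz":0},{"dx":0,"dy":0.345,"dz":-0.004,"rx":0.001,"ry":0.0007,"rz":0},{"dx":0.04,"dy":0.345,"dz":-0.004,"rx":0.001,"ry":0.0007,"rz":0},{"dx":0.08,"dy":0.345,"dz":-0.004,"rx":0.001,"ry":0.0007,"rz":0},{"dx":0.08,"dy":0.345,"dz":-0.004,"rx":0.001,"ry":0.0007,"rz":0},{"dx":0.08,"dy":0.345,"dz":-0.004,"rx":0.001,"ry":0.0007,"rz":0}]' 1
python3 - <<'E'
from go import *
st(); plan([.4713,.3995,.122],90)
c=r.read_camera('side'); cv2.imwrite('pics/side8.png',cv2.resize(c['image'][60:200,160:320],None,fx=4,fy=4,interpolation=cv2.INTER_CUBIC))
E
```

```text
time_s: 20.8
position: [0.4743, 0.3958, 0.2226]
tool_rot: [0.707, 0.001, 0.707, -0.002]
force: [0.9, -0.4, 0.4]
gripper_width: 0.0854
t 20.8 p [0.4743 0.3958 0.2226] yaw 89.7 tilt 0.1 w 0.0854 F [ 0.9 -0.4  0.4] j6 -0.93
d [ 0.2514  0.0096 -0.0075] dist 0.101 r [-0.0015 -0.0001  0.0005] deg 0.3
```

View pics/side8.png

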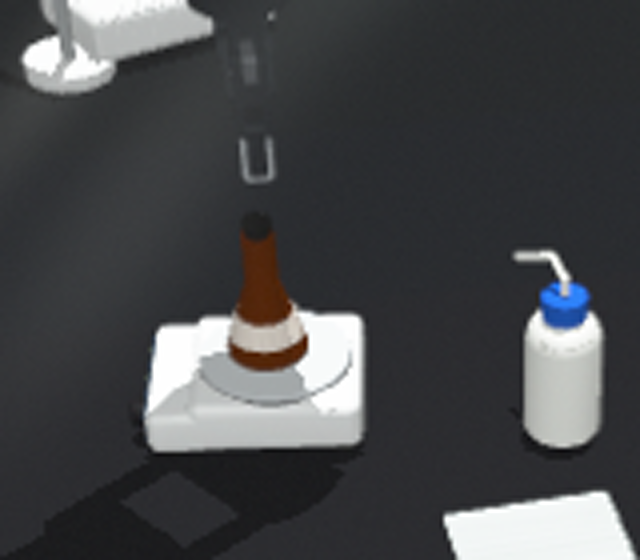

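```bash
python3 -m crank '[{"dx":0.0,"dy":0.0096,"dz":-0.0075,"rx":-0.0015,"ry":0,"rz":0},{"dx":0.0,"dy":0.0096,"dz":-0.0075,"rx":-0.0015,"ry":0,"rz":0},{"dx":0.06,"dy":0.0096,"dz":-0.0075,"rx":-0.0015,"ry":0,"rz":0},{"dx":0.13,"dy":0.0096,"dz":-0.0075,"rx":-0.0015,"ry":0,"rz":0},{"dx":0.19,"dy":0.0096,"dz":-0.0075,"rx":-0.0015,"ry":0,"rz":0},{"dx":0.23,"dy":0.0096,"dz":-0.0075,"rx":-0.0015,"ry":0,"rz":0},{"dx":0.25,"dy":0.0096,"dz":-0.0075,"rx":-0.0015,"ry":0,"rz":0},{"dx":0.25,"dy":0.0096,"dz":-0.0075,"rx":-0.0015,"ry":0,"rz":0},{"dx":0.25,"dy":0.0096,"dz":-0.0075,"rx":-0.0015,"ry":0,"rz":0}]' 1
python3 - <<'E'
from go import *
st(); plan([.4713,.3995,.122],90)
c=r.read_camera('side'); cv2.imwrite('pics/side9.png',cv2.resize(c['image'][60:200,160:320],None,fx=4,fy=4,interpolation=cv2.INTER_CUBIC))
E
```

```text
time_s: 21.75
position: [0.4721, 0.4001, 0.1248]
tool_rot: [0.708, 0.0, 0.706, 0.0]
force: [-0.7, -0.1, 0.6]
gripper_width: 0.0856
t 21.75 p [0.4721 0.4001 0.1248] yaw 90.0 tilt 0.14 w 0.0856 F [-0.7 -0.1  0.6] j6 -0.93
d [ 0.0069 -0.0015 -0.0021] dist 0.003 r [-0.      0.0008 -0.0002] deg 0.1
```

View pics/side9.png

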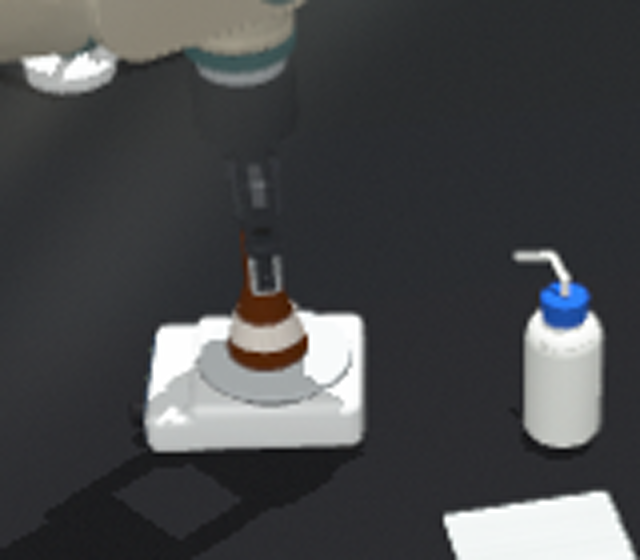

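```bash
python3 -m crank '[{"dx":0.004,"dy":-0.001,"dz":-0.001,"rx":0,"ry":0.0008,"rz":0},{"dx":0.004,"dy":-0.001,"dz":-0.001,"rx":0,"ry":0.0008,"rz":0},{"dx":0.004,"dy":-0.001,"dz":-0.001,"rx":0,"ry":0.0008,"rz":0},{"dx":0.004,"dy":-0.001,"dz":-0.001,"rx":0,"ry":0.0008,"rz":0},{"dx":0.004,"dy":-0.001,"dz":-0.001,"rx":0,"ry":0.0008,"rz":0},{"dx":0.004,"dy":-0.001,"dz":-0.001,"rx":0,"ry":0.0008,"rz":0},{"dx":0.004,"dy":-0.001,"dz":-0.001,"rx":0,"ry":0.0008,"rz":0},{"dx":0.004,"dy":-0.001,"dz":-0.001,"rx":0,"ry":0.0008,"rz":0},{"dx":0.004,"dy":-0.001,"dz":-0.001,"rx":0,"ry":0.0008,"rz":0}]' 0
python3 go.py
python3 -m crank '[{"dx":-0.03,"dy":0,"dz":0,"rx":0,"ry":0,"rz":0},{"dx":-0.08,"dy":0,"dz":0,"rx":0,"ry":0,"rz":0},{"dx":-0.13,"dy":0,"dz":0,"rx":0,"ry":0,"rz":0},{"dx":-0.18,"dy":0,"dz":0,"rx":0,"ry":0,"rz":0},{"dx":-0.2,"dy":0,"dz":0,"rx":0,"ry":0,"rz":0},{"dx":-0.2,"dy":0,"dz":0,"rx":0,"ry":0,"rz":0}]' 0
python3 - <<'E'
from go import *
st(); plan([.634,.1065,.2],90)
c=r.read_camera('side'); cv2.imwrite('pics/side10.png',cv2.resize(c['image'][40:200,160:320],None,fx=3.7,fy=3.7,interpolation=cv2.INTER_CUBIC))
E
```

```text
time_s: 22.7
position: [0.4719, 0.3998, 0.1235]
tool_rot: [0.707, 0.0, 0.707, 0.0]
force: [-0.4, -1.3, 1.1]
gripper_width: 0.0246
t 22.7 p [0.4719 0.3998 0.1235] yaw 90.0 tilt 0.06 w 0.0246 F [-0.4 -1.3  1.1] j6 -0.93
time_s: 23.3
position: [0.4722, 0.4001, 0.2051]
tool_rot: [0.708, 0.001, 0.706, 0.001]
force: [0.1, 0.1, -2.1]
gripper_width: 0.0248
t 23.3 p [0.4722 0.4001 0.2051] yaw 90.0 tilt 0.21 w 0.0248 F [ 0.1  0.1 -2.1] j6 -0.93
d [ 0.0121 -0.7339  0.4045] dist 0.335 r [-0.      0.0009 -0.0008] deg 0.2
```

View pics/side10.png

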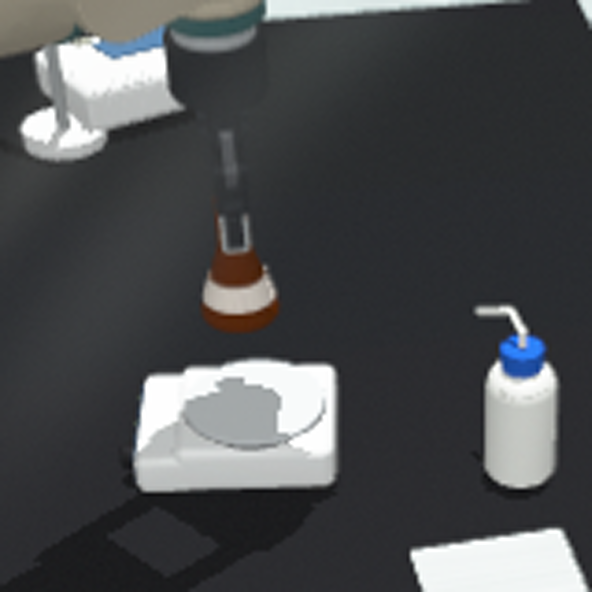

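```bash
python3 -m crank '[{"dx":0,"dy":-0.04,"dz":0.022,"rx":0,"ry":0.001,"rz":-0.001},{"dx":0,"dy":-0.11,"dz":0.061,"rx":0,"ry":0.001,"rz":-0.001},{"dx":0,"dy":-0.19,"dz":0.105,"rx":0,"ry":0.001,"rz":-0.001},{"dx":0,"dy":-0.27,"dz":0.149,"rx":0,"ry":0.001,"rz":-0.001},{"dx":0,"dy":-0.35,"dz":0.193,"rx":0,"ry":0.001,"rz":-0.001},{"dx":0,"dy":-0.43,"dz":0.237,"rx":0,"ry":0.001,"rz":-0.001},{"dx":0,"dy":-0.51,"dz":0.281,"rx":0,"ry":0.001,"rz":-0.001},{"dx":0,"dy":-0.59,"dz":0.325,"rx":0,"ry":0.001,"rz":-0.001},{"dx":0,"dy":-0.66,"dz":0.364,"rx":0,"ry":0.001,"rz":-0.001},{"dx":0.02,"dy":-0.71,"dz":0.391,"rx":0,"ry":0.001,"rz":-0.001},{"dx":0.05,"dy":-0.734,"dz":0.4045,"rx":0,"ry":0.001,"rz":-0.001},{"dx":0.09,"dy":-0.734,"dz":0.4045,"rx":0,"ry":0.001,"rz":-0.001},{"dx":0.12,"dy":-0.734,"dz":0.4045,"rx":0,"ry":0.001,"rz":-0.001},{"dx":0.12,"dy":-0.734,"dz":0.4045,"rx":0,"ry":0.001,"rz":-0.001},{"dx":0.12,"dy":-0.734,"dz":0.4045,"rx":0,"ry":0.001,"rz":-0.001}]' 0
python3 - <<'E'
from go import *
st(); plan([.634,.1065,.1395],90)
c=r.read_camera('side'); cv2.imwrite('pics/side11.png',cv2.resize(c['image'][100:250,200:360],None,fx=4,fy=4,interpolation=cv2.INTER_CUBIC))
c=r.read_camera('top'); cv2.imwrite('pics/top11.png',cv2.resize(c['image'][150:300,90:290],None,fx=4,fy=4,interpolation=cv2.INTER_CUBIC))
E
```

```text
time_s: 24.85
position: [0.6331, 0.1073, 0.155]
tool_rot: [0.706, -0.001, 0.708, -0.0]
force: [0.8, -0.4, -0.7]
gripper_width: 0.0248
t 24.85 p [0.6331 0.1073 0.155 ] yaw 90.1 tilt 0.22 w 0.0248 F [ 0.8 -0.4 -0.7] j6 -1.46
d [ 0.0389 -0.0018  0.0023] dist 0.016 r [ 0.0004 -0.001   0.0007] deg 0.2
```

View pics/side11.png

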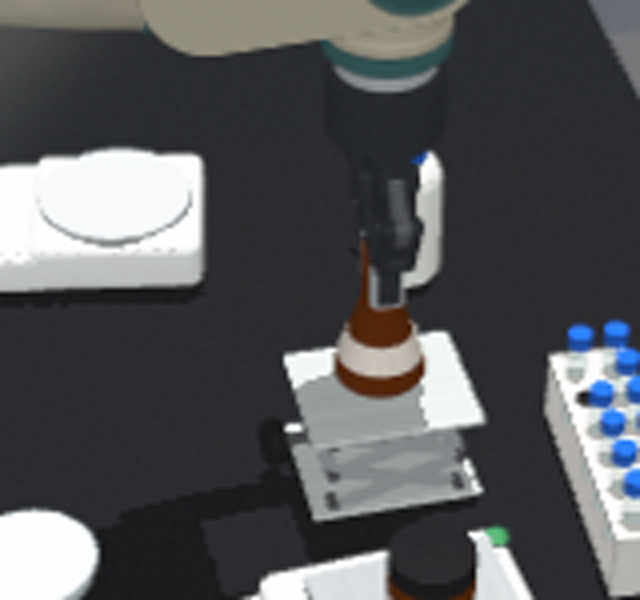

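View pics/top11.png

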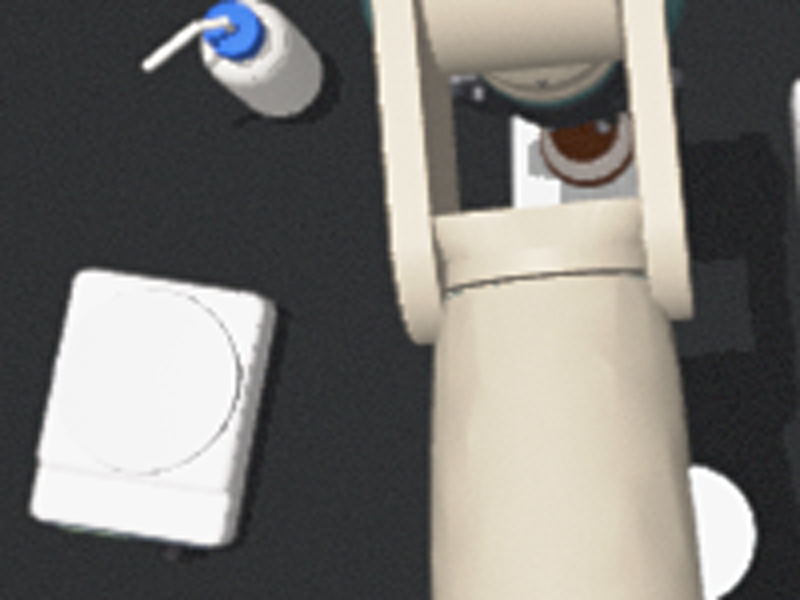

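```bash
python3 -m crank '[{"dx":0.01,"dy":-0.0018,"dz":0.002,"rx":0,"ry":-0.001,"rz":0},{"dx":0.02,"dy":-0.0018,"dz":0.002,"rx":0,"ry":-0.001,"rz":0},{"dx":0.029,"dy":-0.0018,"dz":0.002,"rx":0,"ry":-0.001,"rz":0},{"dx":0.034,"dy":-0.0018,"dz":0.002,"rx":0,"ry":-0.001,"rz":0},{"dx":0.036,"dy":-0.0018,"dz":0.002,"rx":0,"ry":-0.001,"rz":0},{"dx":0.036,"dy":-0.0018,"dz":0.002,"rx":0,"ry":-0.001,"rz":0}]' 0
python3 - <<'E'
from go import *
from scipy.optimize import least_squares
st()
S=r.read_camera('side')
pts=[(37,200),(191,200),(114,243),(115,150),(60,229),(168,229)]
q=np.array([atz(S,(a+.5)/4-.5+200,(b+.5)/4-.5+100,.056)[:2] for a,b in pts])
s=least_squares(lambda p:np.hypot(*(q-p).T)-.06,q.mean(0));print('stir S',s.x,s.fun)
T=r.read_camera('top'); pts=[(241,380),(150,289),(150,474),(215,316),(213,446),(90,312),(58,380),(85,445)]
q=np.array([atz(T,(a+.5)/4-.5+90,(b+.5)/4-.5+150,.056)[:2] for a,b in pts])
s=least_squares(lambda p:np.hypot(*(q-p).T)-.06,q.mean(0));print('stir T',s.x,s.fun)
E
```

```text
time_s: 25.55
position: [0.6345, 0.1062, 0.1418]
tool_rot: [0.708, -0.001, 0.706, -0.0]
force: [0.7, 0.6, -1.6]
gripper_width: 0.0246
t 25.55 p [0.6345 0.1062 0.1418] yaw 90.1 tilt 0.16 w 0.0246 F [ 0.7  0.6 -1.6] j6 -1.46
stir S [0.47752534 0.38652174] [ 0.00137985 -0.00049947  0.00203525  0.00283151 -0.0009374   0.00197091]
stir T [0.47480047 0.39037526] [-0.00056138 -0.00010972  0.00060465 -0.00152528  0.00055861  0.00084861
 -0.00026162 -0.00218148]
```

Stirrer centre: about (0.4755, 0.3895). Seating the flask.

```bash
python3 -m crank '[{"dx":0.003,"dy":0,"dz":0,"rx":0,"ry":0,"rz":0},{"dx":0.0055,"dy":0,"dz":0,"rx":0,"ry":0,"rz":0},{"dx":0.0055,"dy":0,"dz":0,"rx":0,"ry":0,"rz":0}]' 0; python3 go.py
```

```text
time_s: 25.95
position: [0.6346, 0.1063, 0.1397]
tool_rot: [0.708, -0.001, 0.706, -0.0]
force: [-0.5, -0.4, -1.3]
gripper_width: 0.0252
t 25.95 p [0.6346 0.1063 0.1397] yaw 90.1 tilt 0.17 w 0.0252 F [-0.5 -0.4 -1.3] j6 -1.46
```

```bash
python3 -m crank '[{"dx":0.001,"dy":0,"dz":0,"rx":0,"ry":0,"rz":0},{"dx":0.002,"dy":0,"dz":0,"rx":0,"ry":0,"rz":0},{"dx":0.002,"dy":0,"dz":0,"rx":0,"ry":0,"rz":0}]' 0; python3 go.py
```

```text
time_s: 26.25
position: [0.6348, 0.1062, 0.1396]
tool_rot: [0.708, -0.001, 0.706, -0.0]
force: [-1.5, -1.0, 3.2]
gripper_width: 0.0249
t 26.25 p [0.6348 0.1062 0.1396] yaw 90.1 tilt 0.21 w 0.0249 F [-1.5 -1.   3.2] j6 -1.46
```

Contact (about +3 N). Release and lift, with a wide clearance.

```bash
python3 -m crank '[{"dx":0,"dy":0,"dz":0,"rx":0,"ry":0,"rz":0},{"dx":0,"dy":0,"dz":0,"rx":0,"ry":0,"rz":0},{"dx":0,"dy":0,"dz":0,"rx":0,"ry":0,"rz":0},{"dx":0,"dy":0,"dz":0,"rx":0,"ry":0,"rz":0},{"dx":0,"dy":0,"dz":0,"rx":0,"ry":0,"rz":0},{"dx":0,"dy":0,"dz":0,"rx":0,"ry":0,"rz":0}]' 1
python3 -m crank '[{"dx":-0.05,"dy":0,"dz":0,"rx":0,"ry":0,"rz":0},{"dx":-0.12,"dy":0,"dz":0,"rx":0,"ry":0,"rz":0},{"dx":-0.2,"dy":0,"dz":0,"rx":0,"ry":0,"rz":0},{"dx":-0.24,"dy":0,"dz":0,"rx":0,"ry":0,"rz":0},{"dx":-0.25,"dy":-0.1,"dz":-0.04,"rx":0,"ry":0,"rz":0},{"dx":-0.25,"dy":-0.2,"dz":-0.08,"rx":0,"ry":0,"rz":0},{"dx":-0.25,"dy":-0.3,"dz":-0.12,"rx":0,"ry":0,"rz":0},{"dx":-0.25,"dy":-0.4,"dz":-0.16,"rx":0,"ry":0,"rz":0},{"dx":-0.25,"dy":-0.5,"dz":-0.2,"rx":0,"ry":0,"rz":0},{"dx":-0.25,"dy":-0.6,"dz":-0.24,"rx":0,"ry":0,"rz":0},{"dx":-0.25,"dy":-0.7,"dz":-0.28,"rx":0,"ry":0,"rz":0},{"dx":-0.25,"dy":-0.8,"dz":-0.32,"rx":0,"ry":0,"rz":0},{"dx":-0.25,"dy":-0.9,"dz":-0.36,"rx":0,"ry":0,"rz":0},{"dx":-0.25,"dy":-1,"dz":-0.4,"rx":0,"ry":0,"rz":0},{"dx":-0.25,"dy":-1,"dz":-0.4,"rx":0,"ry":0,"rz":0},{"dx":-0.25,"dy":-1,"dz":-0.4,"rx":0,"ry":0,"rz":0}]' 1
python3 - <<'E'
from go import *
from fit import *
st(); plan([.468,-.380,.15],90)
fit('flask',[.634,.1065],.072)
fit('jar',[.6185,-.1215],.075)
T=r.read_camera('top');cv2.imwrite('pics/top12.png',T['image'])
T=r.read_camera('side');cv2.imwrite('pics/side12.png',T['image'])
E
```

```text
time_s: 26.85
position: [0.6348, 0.1062, 0.1396]
tool_rot: [0.708, -0.001, 0.706, -0.0]
force: [-0.3, 0.1, -0.0]
gripper_width: 0.0853
time_s: 28.45
position: [0.4745, -0.2944, 0.2397]
tool_rot: [0.708, -0.0, 0.706, -0.001]
force: [0.2, 0.1, -0.2]
gripper_width: 0.0854
t 28.45 p [ 0.4745 -0.2944  0.2397] yaw 89.9 tilt 0.2 w 0.0854 F [ 0.2  0.1 -0.2] j6 -2.19
d [ 0.2246 -0.2137 -0.0168] dist 0.124 r [-0.0003  0.001   0.0005] deg 0.2
side flask none
flask ['top'] [0.6342 0.1049] 0.104 | ['top'] [0.6342 0.1049] 0.104 | 
jar ['side'] [ 0.6202 -0.1212] 0.123 | ['top'] [ 0.6192 -0.1204] 0.066 | ['side', 'top'] [ 0.6197 -0.1205] 0.191 |
```

View pics/top12.png

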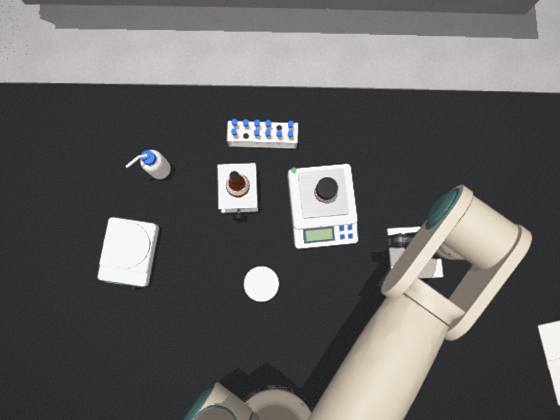

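View pics/side12.png

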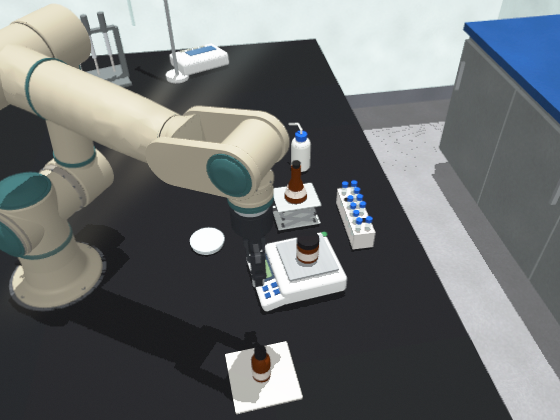

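Flask stands on the jack (237,185 top), jar on the pan (326,189), both central. Now the bottle.

```bash
python3 -m crank '[{"dx":0.05,"dy":-0.07,"dz":-0.006,"rx":0,"ry":0.001,"rz":0},{"dx":0.1,"dy":-0.15,"dz":-0.012,"rx":0,"ry":0.001,"rz":0},{"dx":0.16,"dy":-0.2,"dz":-0.016,"rx":0,"ry":0.001,"rz":0},{"dx":0.2,"dy":-0.214,"dz":-0.016,"rx":0,"ry":0.001,"rz":0},{"dx":0.22,"dy":-0.214,"dz":-0.016,"rx":0,"ry":0.001,"rz":0},{"dx":0.22,"dy":-0.214,"dz":-0.016,"rx":0,"ry":0.001,"rz":0},{"dx":0.22,"dy":-0.214,"dz":-0.016,"rx":0,"ry":0.001,"rz":0}]' 1; python3 go.py .468 -.380 .0355 90
```

```text
time_s: 29.65
position: [0.4698, -0.3785, 0.1532]
tool_rot: [0.708, -0.002, 0.707, 0.0]
force: [-0.3, -0.6, -0.1]
gripper_width: 0.085
t 29.65 p [ 0.4698 -0.3785  0.1532] yaw 90.2 tilt 0.18 w 0.085 F [-0.3 -0.6 -0.1] j6 -2.31
d [ 0.2944 -0.003  -0.0049] dist 0.118 r [0.0009 0.0004 0.0009] deg 0.2
```

```bash
python3 -m crank '[{"dx":0.05,"dy":-0.003,"dz":-0.005,"rx":0.001,"ry":0,"rz":0.001},{"dx":0.11,"dy":-0.003,"dz":-0.005,"rx":0.001,"ry":0,"rz":0.001},{"dx":0.18,"dy":-0.003,"dz":-0.005,"rx":0.001,"ry":0,"rz":0.001},{"dx":0.24,"dy":-0.003,"dz":-0.005,"rx":0.001,"ry":0,"rz":0.001},{"dx":0.28,"dy":-0.003,"dz":-0.005,"rx":0.001,"ry":0,"rz":0.001},{"dx":0.294,"dy":-0.003,"dz":-0.005,"rx":0.001,"ry":0,"rz":0.001},{"dx":0.294,"dy":-0.003,"dz":-0.005,"rx":0.001,"ry":0,"rz":0.001},{"dx":0.294,"dy":-0.003,"dz":-0.005,"rx":0.001,"ry":0,"rz":0.001}]' 1; python3 go.py .468 -.380 .0355 90
python3 -m crank '[{"dx":0,"dy":0,"dz":0,"rx":0,"ry":0,"rz":0},{"dx":0,"dy":0,"dz":0,"rx":0,"ry":0,"rz":0},{"dx":0,"dy":0,"dz":0,"rx":0,"ry":0,"rz":0},{"dx":0,"dy":0,"dz":0,"rx":0,"ry":0,"rz":0},{"dx":0,"dy":0,"dz":0,"rx":0,"ry":0,"rz":0},{"dx":0,"dy":0,"dz":0,"rx":0,"ry":0,"rz":0},{"dx":0,"dy":0,"dz":0,"rx":0,"ry":0,"rz":0},{"dx":0,"dy":0,"dz":0,"rx":0,"ry":0,"rz":0}]' 0;python3 go.py
```

```text
time_s: 30.45
position: [0.4687, -0.3805, 0.0374]
tool_rot: [0.708, -0.0, 0.706, -0.001]
force: [0.5, 0.0, 0.5]
gripper_width: 0.0854
t 30.45 p [ 0.4687 -0.3805  0.0374] yaw 90.0 tilt 0.2 w 0.0854 F [0.5 0.  0.5] j6 -2.31
d [ 0.0047  0.0014 -0.0018] dist 0.002 r [-0.      0.001   0.0005] deg 0.2
time_s: 31.25
position: [0.4691, -0.3808, 0.0382]
tool_rot: [0.709, -0.001, 0.706, -0.001]
force: [0.1, 0.3, 4.6]
gripper_width: 0.0384
t 31.25 p [ 0.4691 -0.3808  0.0382] yaw 90.0 tilt 0.28 w 0.0384 F [0.1 0.3 4.6] j6 -2.31
```

```bash
python3 -m crank '[{"dx":-0.03,"dy":0,"dz":0,"rx":0,"ry":0.001,"rz":0},{"dx":-0.09,"dy":0,"dz":0,"rx":0,"ry":0.001,"rz":0},{"dx":-0.17,"dy":0,"dz":0,"rx":0,"ry":0.001,"rz":0},{"dx":-0.26,"dy":0,"dz":0,"rx":0,"ry":0.001,"rz":0},{"dx":-0.35,"dy":0,"dz":0,"rx":0,"ry":0.001,"rz":0},{"dx":-0.42,"dy":0,"dz":0,"rx":0,"ry":0.001,"rz":0},{"dx":-0.46,"dy":0,"dz":0,"rx":0,"ry":0.001,"rz":0},{"dx":-0.46,"dy":0,"dz":0,"rx":0,"ry":0.001,"rz":0}]' 0; python3 go.py .475 0 .22 90
```

```text
time_s: 32.05
position: [0.4689, -0.381, 0.2255]
tool_rot: [0.709, -0.002, 0.705, -0.002]
force: [0.3, -0.3, -1.7]
gripper_width: 0.0387
t 32.05 p [ 0.4689 -0.381   0.2255] yaw 90.0 tilt 0.43 w 0.0387 F [ 0.3 -0.3 -1.7] j6 -2.31
d [0.0084 0.9525 0.0151] dist 0.381 r [-0.      0.0015  0.0018] deg 0.4
```

```bash
python3 -m crank '[{"dx":0,"dy":0.03,"dz":0,"rx":0,"ry":0.0015,"rz":0.0018},{"dx":0,"dy":0.09,"dz":0,"rx":0,"ry":0.0015,"rz":0.0018},{"dx":0,"dy":0.16,"dz":0.003,"rx":0,"ry":0.0015,"rz":0.0018},{"dx":0,"dy":0.24,"dz":0.005,"rx":0,"ry":0.0015,"rz":0.0018},{"dx":0,"dy":0.32,"dz":0.006,"rx":0,"ry":0.0015,"rz":0.0018},{"dx":0,"dy":0.4,"dz":0.007,"rx":0,"ry":0.0015,"rz":0.0018},{"dx":0,"dy":0.48,"dz":0.008,"rx":0,"ry":0.0015,"rz":0.0018},{"dx":0,"dy":0.56,"dz":0.009,"rx":0,"ry":0.0015,"rz":0.0018},{"dx":0,"dy":0.64,"dz":0.01,"rx":0,"ry":0.0015,"rz":0.0018},{"dx":0,"dy":0.72,"dz":0.011,"rx":0,"ry":0.0015,"rz":0.0018},{"dx":0,"dy":0.8,"dz":0.013,"rx":0,"ry":0.0015,"rz":0.0018},{"dx":0,"dy":0.87,"dz":0.014,"rx":0,"ry":0.0015,"rz":0.0018},{"dx":0,"dy":0.93,"dz":0.015,"rx":0,"ry":0.0015,"rz":0.0018},{"dx":0,"dy":0.97,"dz":0.015,"rx":0,"ry":0.0015,"rz":0.0018},{"dx":0,"dy":0.97,"dz":0.015,"rx":0,"ry":0.0015,"rz":0.0018},{"dx":0,"dy":0.97,"dz":0.015,"rx":0,"ry":0.0015,"rz":0.0018}]' 0; python3 go.py .4755 .3895 .14 90
```

```text
time_s: 33.65
position: [0.4742, 0.0073, 0.2222]
tool_rot: [0.706, -0.0, 0.708, 0.0]
force: [-0.2, -0.4, -1.5]
gripper_width: 0.0386
t 33.65 p [0.4742 0.0073 0.2222] yaw 90.0 tilt 0.12 w 0.0386 F [-0.2 -0.4 -1.5] j6 -1.63
d [0.2052 0.9555 0.0044] dist 0.391 r [ 0.0003 -0.0007  0.0001] deg 0.1
```

```bash
python3 -m crank '[{"dx":0,"dy":0.03,"dz":0,"rx":0,"ry":-0.0007,"rz":0},{"dx":0,"dy":0.09,"dz":0,"rx":0,"ry":-0.0007,"rz":0},{"dx":0,"dy":0.16,"dz":0.003,"rx":0,"ry":-0.0007,"rz":0},{"dx":0,"dy":0.24,"dz":0.004,"rx":0,"ry":-0.0007,"rz":0},{"dx":0,"dy":0.32,"dz":0.004,"rx":0,"ry":-0.0007,"rz":0},{"dx":0,"dy":0.4,"dz":0.004,"rx":0,"ry":-0.0007,"rz":0},{"dx":0,"dy":0.48,"dz":0.004,"rx":0,"ry":-0.0007,"rz":0},{"dx":0,"dy":0.56,"dz":0.004,"rx":0,"ry":-0.0007,"rz":0},{"dx":0,"dy":0.64,"dz":0.004,"rx":0,"ry":-0.0007,"rz":0},{"dx":0,"dy":0.72,"dz":0.004,"rx":0,"ry":-0.0007,"rz":0},{"dx":0,"dy":0.8,"dz":0.004,"rx":0,"ry":-0.0007,"rz":0},{"dx":0.03,"dy":0.87,"dz":0.004,"rx":0,"ry":-0.0007,"rz":0},{"dx":0.07,"dy":0.92,"dz":0.004,"rx":0,"ry":-0.0007,"rz":0},{"dx":0.12,"dy":0.95,"dz":0.004,"rx":0,"ry":-0.0007,"rz":0},{"dx":0.17,"dy":0.956,"dz":0.004,"rx":0,"ry":-0.0007,"rz":0},{"dx":0.205,"dy":0.956,"dz":0.004,"rx":0,"ry":-0.0007,"rz":0},{"dx":0.205,"dy":0.956,"dz":0.004,"rx":0,"ry":-0.0007,"rz":0},{"dx":0.205,"dy":0.956,"dz":0.004,"rx":0,"ry":-0.0007,"rz":0}]' 0
python3 - <<'E'
from go import *
st(); plan([.4755,.3895,.0865],90)
c=r.read_camera('side'); cv2.imwrite('pics/side13.png',cv2.resize(c['image'][60:200,160:320],None,fx=4,fy=4,interpolation=cv2.INTER_CUBIC))
E
```

```text
time_s: 35.45
position: [0.4756, 0.3894, 0.1405]
tool_rot: [0.707, -0.0, 0.707, -0.0]
force: [0.1, -0.3, -0.3]
gripper_width: 0.0384
t 35.45 p [0.4756 0.3894 0.1405] yaw 90.0 tilt 0.01 w 0.0384 F [ 0.1 -0.3 -0.3] j6 -0.94
d [ 0.1351  0.0003 -0.0002] dist 0.054 r [0.     0.0001 0.    ] deg 0.0
```

View pics/side13.png

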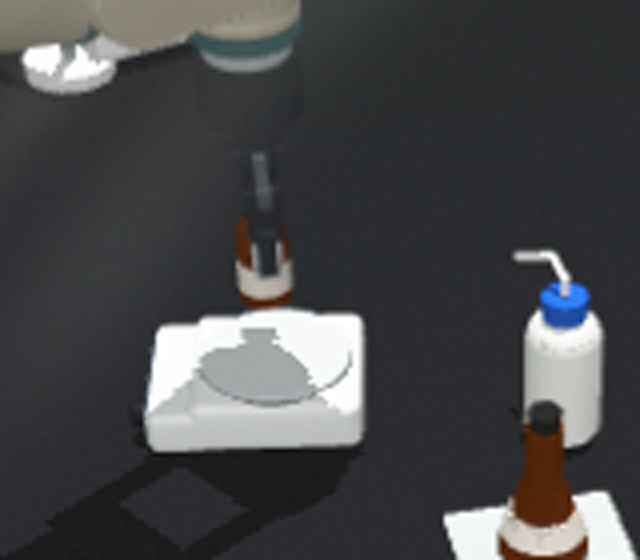

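The bottle hangs above the stirrer plate. Lowering to about 2 mm short.

```bash
python3 -m crank '[{"dx":0.03,"dy":0,"dz":0,"rx":0,"ry":0,"rz":0},{"dx":0.07,"dy":0,"dz":0,"rx":0,"ry":0,"rz":0},{"dx":0.1,"dy":0,"dz":0,"rx":0,"ry":0,"rz":0},{"dx":0.118,"dy":0,"dz":0,"rx":0,"ry":0,"rz":0},{"dx":0.126,"dy":0,"dz":0,"rx":0,"ry":0,"rz":0},{"dx":0.13,"dy":0,"dz":0,"rx":0,"ry":0,"rz":0},{"dx":0.131,"dy":0,"dz":0,"rx":0,"ry":0,"rz":0},{"dx":0.131,"dy":0,"dz":0,"rx":0,"ry":0,"rz":0}]' 0
python3 - <<'E'
from go import *
st()
c=r.read_camera('side'); cv2.imwrite('pics/side14.png',cv2.resize(c['image'][60:200,160:320],None,fx=4,fy=4,interpolation=cv2.INTER_CUBIC))
E
```

```text
time_s: 36.3
position: [0.4762, 0.3899, 0.0895]
tool_rot: [0.708, 0.0, 0.706, 0.001]
force: [-0.1, -0.3, -1.3]
gripper_width: 0.0383
t 36.3 p [0.4762 0.3899 0.0895] yaw 90.0 tilt 0.15 w 0.0383 F [-0.1 -0.3 -1.3] j6 -0.94
```

View pics/side14.png

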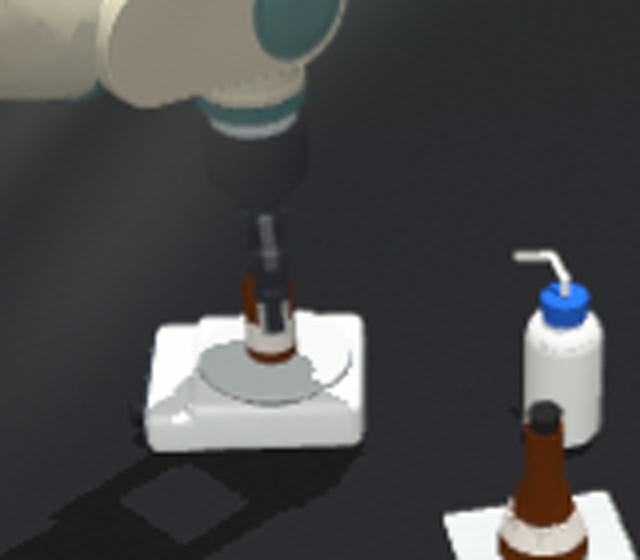

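```bash
python3 -m crank '[{"dx":0.003,"dy":0,"dz":0,"rx":0,"ry":0,"rz":0},{"dx":0.006,"dy":0,"dz":0,"rx":0,"ry":0,"rz":0},{"dx":0.007,"dy":0,"dz":0,"rx":0,"ry":0,"rz":0},{"dx":0.007,"dy":0,"dz":0,"rx":0,"ry":0,"rz":0}]' 0; python3 go.py
```

```text
time_s: 36.75
position: [0.4761, 0.3898, 0.0866]
tool_rot: [0.708, 0.0, 0.706, 0.001]
force: [0.4, 0.2, -1.3]
gripper_width: 0.0383
t 36.75 p [0.4761 0.3898 0.0866] yaw 90.0 tilt 0.14 w 0.0383 F [ 0.4  0.2 -1.3] j6 -0.94
```

```bash
python3 -m crank '[{"dx":0.002,"dy":0,"dz":0,"rx":0,"ry":0,"rz":0},{"dx":0.003,"dy":0,"dz":0,"rx":0,"ry":0,"rz":0},{"dx":0.003,"dy":0,"dz":0,"rx":0,"ry":0,"rz":0}]' 0; python3 go.py
```

```text
time_s: 37.05
position: [0.4763, 0.3899, 0.0862]
tool_rot: [0.708, 0.001, 0.706, 0.001]
force: [-1.3, -1.8, 4.7]
gripper_width: 0.0382
t 37.05 p [0.4763 0.3899 0.0862] yaw 90.0 tilt 0.18 w 0.0382 F [-1.3 -1.8  4.7] j6 -0.94
```

Contact (about 5 N). Release, lift, withdraw.

```bash
python3 -m crank '[{"dx":0,"dy":0,"dz":0,"rx":0,"ry":0,"rz":0},{"dx":0,"dy":0,"dz":0,"rx":0,"ry":0,"rz":0},{"dx":0,"dy":0,"dz":0,"rx":0,"ry":0,"rz":0},{"dx":0,"dy":0,"dz":0,"rx":0,"ry":0,"rz":0},{"dx":0,"dy":0,"dz":0,"rx":0,"ry":0,"rz":0},{"dx":0,"dy":0,"dz":0,"rx":0,"ry":0,"rz":0}]' 1
python3 -m crank '[{"dx":-0.05,"dy":0,"dz":0,"rx":0,"ry":0,"rz":0},{"dx":-0.13,"dy":0,"dz":0,"rx":0,"ry":0,"rz":0},{"dx":-0.22,"dy":0,"dz":0,"rx":0,"ry":0,"rz":0},{"dx":-0.32,"dy":0,"dz":0,"rx":0,"ry":0,"rz":0},{"dx":-0.41,"dy":0,"dz":0,"rx":0,"ry":0,"rz":0},{"dx":-0.45,"dy":-0.04,"dz":-0.08,"rx":0,"ry":0,"rz":0},{"dx":-0.45,"dy":-0.08,"dz":-0.16,"rx":0,"ry":0,"rz":0},{"dx":-0.45,"dy":-0.12,"dz":-0.24,"rx":0,"ry":0,"rz":0},{"dx":-0.45,"dy":-0.16,"dz":-0.32,"rx":0,"ry":0,"rz":0},{"dx":-0.45,"dy":-0.2,"dz":-0.4,"rx":0,"ry":0,"rz":0},{"dx":-0.45,"dy":-0.2,"dz":-0.4,"rx":0,"ry":0,"rz":0},{"dx":-0.45,"dy":-0.2,"dz":-0.4,"rx":0,"ry":0,"rz":0},{"dx":-0.45,"dy":-0.2,"dz":-0.4,"rx":0,"ry":0,"rz":0}]' 1
python3 - <<'E'
from go import *
from fit import *
st()
fit('bottle',[.4755,.3895],.056)
fit('flask',[.634,.1065],.072)
fit('jar',[.6185,-.1215],.075)
measure(['wash_bottle','petri_dish','tube_rack'])
T=r.read_camera('top');cv2.imwrite('pics/top15.png',cv2.resize(T['image'][100:310,80:370],None,fx=2.7,fy=2.7,interpolation=cv2.INTER_CUBIC))
T=r.read_camera('side');cv2.imwrite('pics/side15.png',cv2.resize(T['image'][100:320,160:400],None,fx=2.7,fy=2.7,interpolation=cv2.INTER_CUBIC))
E
```

```text
time_s: 37.65
position: [0.4763, 0.3899, 0.0862]
tool_rot: [0.708, 0.001, 0.706, 0.001]
force: [-0.5, 0.1, -0.2]
gripper_width: 0.0851
time_s: 38.95
position: [0.3164, 0.3099, 0.2658]
tool_rot: [0.708, 0.001, 0.706, 0.001]
force: [-0.9, 0.4, 0.3]
gripper_width: 0.0855
t 38.95 p [0.3164 0.3099 0.2658] yaw 90.0 tilt 0.2 w 0.0855 F [-0.9  0.4  0.3] j6 -0.88
bottle ['side'] [0.4754 0.3886] 0.081 | ['top'] [0.4735 0.3909] 0.057 | ['side', 'top'] [0.4742 0.3909] 0.171 | 
flask ['side'] [0.6354 0.1071] 0.076 | ['top'] [0.6333 0.1052] 0.049 | ['side', 'top'] [0.6344 0.1055] 0.149 | 
jar ['side'] [ 0.6201 -0.12  ] 0.055 | ['top'] [ 0.6189 -0.1211] 0.152 | ['side', 'top'] [ 0.6199 -0.121 ] 0.216 | 
wash_bottle: side 0.60 [0.6875 0.3231 0.    ]  top 0.97 [0.6952 0.3321 0.    ]  
petri_dish: side 0.69 [0.3812 0.0435 0.    ]  top 0.72 [0.3776 0.0477 0.    ]  
tube_rack: side 0.86 [0.7897 0.0477 0.    ]  top 0.76 [0.7856 0.046  0.    ]
```

View pics/top15.png

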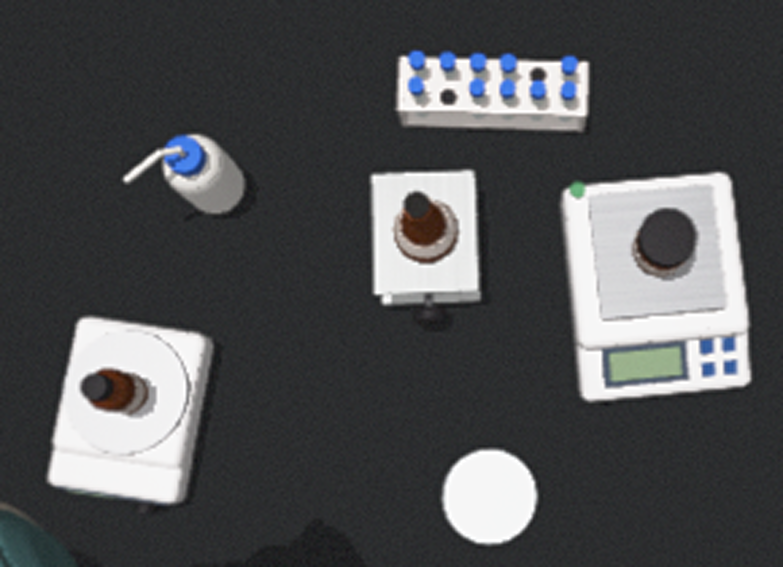

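View pics/side15.png

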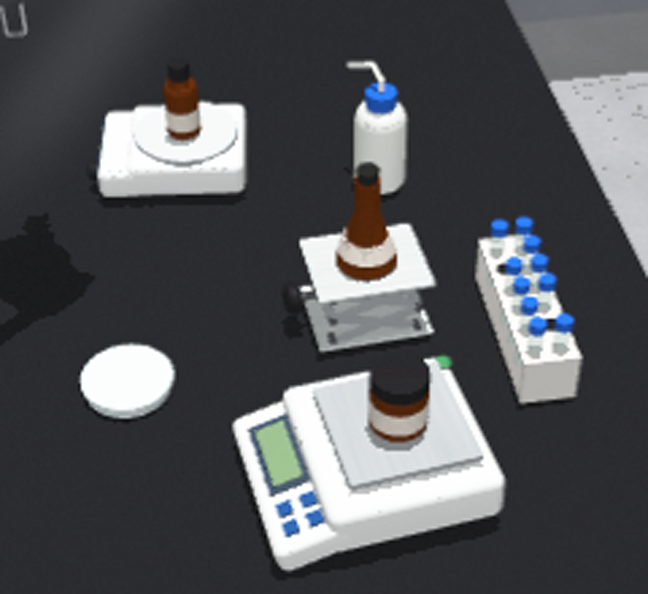

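Both views show each vessel upright near the middle of its plate: in the top crop, the bottle foot is at about (135,392), the flask at (426,231) and the jar at (665,245). The bystanders are in place.

```bash
python3 -c "
from plant import r
print(r.close_job())"
```

```text
the job is handed in; nothing more can be done
None
```

I moved all three vessels on and handed the job in at about 39 s of the 128 s allowed. I parked the bottle on the tile, moved the jar to the balance and the flask to the lab jack, then the bottle to the stirrer. Each was set down with at most about 5 N of contact before I opened the fingers.

Silhouette fits after the last release, against plate centres I measured from the pictures:

| Vessel | Fitted position (x, y), m | Plate centre, m | Offset |
|---|---|---|---|
| Bottle | (0.474, 0.391) | stirrer (0.4755, 0.3895) | about 2 mm |
| Flask | (0.634, 0.106) | lab jack (0.634, 0.1065) | about 1 mm |
| Jar | (0.620, -0.121) | balance (0.6185, -0.1215) | about 1.5 mm |

- **Vessels:** all three look upright in both views, and the arm was withdrawn and touching nothing. I judged uprightness and seating from the pictures and the contact forces, not from a measured tilt or height.
- **Bystanders:** they look unmoved. The network's positions for them differ from the first ones by up to about 11 mm; its two cameras also differ from each other by as much, so I take this as detector noise.
- **Disagreements:** the side and top cameras differed by about 4–5 mm on the plate centres, and I trusted the top view more. Mid-task, some fits failed or ran poorly where the arm blocked the view; the final ones found every vessel in both cameras.

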